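# Weigh the steel offcuts and tip them into the scrap bin

## Task

Weigh out the scrap: put every steel offcut lying on the bench into the weighing pan, hang the pan by its bail on the scale's forked hook, let it down slowly so that the pointer does not drop with a jerk, and let go until the pointer has come to rest. Then take the pan off, hook its lip over the near rim of the scrap bin and tip the pan over that rim until all the offcuts lie in the bin. Finally hang the empty pan back on the scale, just as gently, and leave it hanging still.

Things in the scene. Friction and masses are not known exactly. Their poses are not given: they have to be found in the camera images.
- pan: open sheet-metal weighing pan, 0.53 kg with bail. Origin: centre of its underside; x to its pouring lip, y across, z up. Rear wall at x = -80 mm, side walls at y = +-90 mm, both 42 mm high, sheet 3 mm. From x = 48 mm the floor ramps up to a flat lip, x = 80 to 118 mm, 180 mm wide, its underside 19 mm and top 22 mm above the origin
- pan_lip (a point): on the pan at (80, 0, 19) mm in its frame: mid-width of the corner that hooks on a rim, between the lip's underside and the front face of a cross strip that hangs 16 mm down from the lip's root. With the lip over a rim and the strip outside it, the pan turns about the rim as it is tipped. Hanging, an uneven load can shift it up to 10 mm forward or back
- bail (a joint): angle (rad) of the pan's bail, a 6.4 mm wire bow hinged on the side walls at x = 0, z = 50 mm, turning easily: 0 = upright, against a stop (it cannot fold forward over the lip, so pushing it forward tips the pan with it); 1.4 = folded down to the rear. Arms 125 mm long at y = +-98 mm, straight cross bar between their ends
- bail_bar (a point): centre of the bail's cross bar (y along the bar) and of the wooden roller grip, 20 mm thick and 62 mm long, that turns freely on the bar, so that the pan swings under a gripped roller and hangs about level. 175 mm above the pan's underside with the bail upright; folded to the rear, 71 mm above it and 123 mm behind the pan's origin
- scale: column spring scale, fixed. Origin on the bench straight below the unloaded hook seat. The column (62 x 104 mm, top at 319 mm) stands on the +x side, its front face at x = 150 mm; base plate 130 mm wide, 11 mm high, x = -30 to 230 mm. It faces -x
- hook_seat (a point): where the centre of the bail's bar rests in the scale's forked hook: 275 mm above the bench unloaded; sinks with the hook; axes as the scale's. Two 8 mm prongs along x at y = +-50 mm straddle the roller and carry the bare bar beside it; their upturned tips at x = -22 mm reach 24 mm above this point; from x = 34 mm to the column they run with their tops 20 mm above it
- hook (a joint): how far (m) the hook and pointer have sunk below the unloaded position, 0 to 0.07. Spring 200 N/m: the empty pan sinks it about 26 mm, the full one up to about 50 mm
- bin: low steel scrap bin, fixed, open on top, 220 mm (x) by 260 mm (y), walls 4 mm thick, with a rolled round rim 10 mm thick all round, top at 115 mm. Origin: centre of its underside; the near rim, on the robot's side, is at x = -110 mm
- bin_rim (a point): middle of the bin's near rim, on the axis of the rolled edge (110 mm above the bench, radius 5 mm, running along the bin's y); axes as the bin's
- square_tube: loose piece of bare steel lying on the bench; may be absent (then None). Origin: centre of its underside; x runs along its length. Square tube 100 x 25 x 25 mm, about 100 g
- wide_tube: loose piece of bare steel lying on the bench; may be absent (then None). Origin: centre of its underside; x runs along its length. Flat rectangular tube 80 x 40 x 20 mm, about 90 g
- flat_bar: loose piece of bare steel lying on the bench; may be absent (then None). Origin: centre of its underside; x runs along its length. Flat bar 115 x 30 x 12 mm, about 120 g
- channel: loose piece of bare steel lying on the bench; may be absent (then None). Origin: centre of its underside; x runs along its length. U-channel lying open side down, 90 x 38 x 26 mm, about 100 g

How it is judged:
By the outcome, as a careful person would: the job done as asked, in the order asked, and still so for the second after the job is handed in, with the robot touching nothing.
Of square_tube, wide_tube, flat_bar, channel only 2 to 4 are there at a start; the rules pass over those that are not, and their reading is None.
At some moment in a run one of square_tube, wide_tube, flat_bar, channel may be knocked a few centimetres aside while the robot is not near it.
It also fails if it takes over 210 s, if anything falls off the work surface, if the arm or the gripper's body presses on something with over 40 N, if the wrist force passes 120 N, or if a joint passes its speed limit or range.

## Robot

A 7-joint arm with a two-finger parallel gripper is mounted at the origin on a cart in front of the work surface, level with it; the furniture and walls round the work are solid. World frame = base frame: x ahead of the robot, y to its left, z up, the work surface at z = 0. Lengths are in mm, angles in rad, forces in N, time in s.
With the tool pointing down it reaches from about 400 to 875 mm from the base axis. Payload 4.4 kg.
Tool frame: the origin (TCP) lies at the very end of the fingers, on their centre line; the grasp point (between the pads) lies 19 mm behind it; z points along the fingers, y is the line along which they close (so a half turn about z gives the same grasp; the last joint's range is limited). The gripper opens to 85 mm and grips with 20 to 120 N. Pads are 22 mm wide; open, the fingers measure 114 mm over their backs; the gripper's body (76 mm by 85 mm) begins 54 mm behind the grasp point. The pads swing forward as they close: fully open they stand 13 mm farther back than shut.
Start: joints at [1.218, 0.628, 0.038, 1.517, -0.027, 0.996, -0.02], TCP at [183.904, -623.456, 195.813] pointing down, gripper open.
Joint ranges: [-3.06, 3.06], [-0.37, 2.12], [-1.25, 1.32], [0.18, 2.47], [-1.1, 4.24], [0.23, 1.98], [-2.94, 2.94]. Speed limits (rad/s): [2.57, 2.57, 3.14, 3.14, 3.14, 3.14, 3.14].

## Interface

Orientations are given as [roll, pitch, yaw] about the fixed x, y, z axes, in that order (R = Rz(yaw) Ry(pitch) Rx(roll)).
In Python, from cell import sensors, get_image, camera_params, order gives the robot as it stands.
- The arm moves only by the shell command python3 -m inch 'ROWS' [OPENING]. ROWS is JSON, a list that holds one entry, the list of rows, each a list of 4 numbers: the shift along the tool's x, y, z in cm, then the turn about the tool's z in degrees. A call has 1 to 8 rows; each row is the pose to reach, as a shift and turn from the pose commanded when the call began, along the tool's axes at that moment; what a row does not reach only later rows make up. A row lasts 1/12 s, in which the tool goes at most 41.7 mm and 7.16 degrees, less where a joint would pass 70% of its speed; a pose out of reach is approached as far as the arm can. A call with a gripper value outside its range is refused whole. OPENING is the finger opening in cm, from 0 to 8.54, set as the call begins (- or left out, the last holds). The fingers move at their own pace and stop on an object; the grip force is fixed at half the most. Time passes only in rows, so rows that repeat a pose let the fingers close. It gives the time, the measured TCP pose, the force, the opening and the grip force at its end, in the units of the state.
- sensors.read_state(): the state, without advancing time (a new reading comes with each control period).
- get_image(name): name is "scene" or "top" or "wrist"; returns the picture (384x512x3 uint8, blue, green, red); there is no depth.
- camera_params(name): a dict with "mtx" (3x3 intrinsics, pixels), "D" ([k1, k2, p1, p2, k3] as OpenCV has them; the pictures are not rectified), "rvec" (rotation vector, rad) and "tvec" (3), from world to camera coordinates, as OpenCV has them. Camera axes: x right, y down, z forward; pixel columns grow to the right and rows downward; lengths in mm; the calibration is good to about 2 mm. A picture is of the moment at which its call begins: read the wrist's pose just before it. camera_params takes no time and is no camera call; for the wrist camera it gives the pose at the moment of the call.
- order.finish_job(): hands the job in; it is judged then, once.
The state is a dict: "clock": time; "qpos": joint angles; "qd": joint speeds; "tau": joint torques, N m; "eef_pos": TCP position; "tool_rot": TCP orientation; "force": force on the tool from outside, world axes, zero at the start; "torque": the same for the moment, N m; "width": finger opening in mm; "gripper_force": force on a finger pad.
Only numpy, scipy, OpenCV 4.12 (cv2) and the standard library are available. Lean on these libraries where they do the work, as an engineer would, in place of code of your own. Each camera call takes 0.05 s, during which the arm holds its last target. There are 200 camera calls.

## Working session

There is one attempt and no reset: what is moved stays moved. The work goes in short steps, Python scripts to look and compute and a shell command to move; the robot and the scene stay as the last step left them, time stands still between calls to the robot, and variables do not carry over. Pictures are saved under pics/ and viewed, at most 14 in all, crops included, and the job is handed in when it is done.

```bash
ls; mkdir -p pics; cat > h.py <<'E'
import numpy as np, cv2
from cell import sensors, get_image, camera_params, order
from scipy.spatial.transform import Rotation as Rot
def cam(n):
    p=camera_params(n); return {k:np.array(v,float) for k,v in p.items()}
def ray(p,uv):
    q=cv2.undistortPoints(np.array(uv,float).reshape(-1,1,2),p['mtx'],p['D']).reshape(-1,2)
    R=cv2.Rodrigues(p['rvec'])[0]; d=np.c_[q,np.ones(len(q))]@R
    return -R.T@p['tvec'].ravel(), d
def onz(p,uv,z):
    o,d=ray(p,uv); return o+d*((z-o[2])/d[:,2])[:,None]
def proj(p,X):
    return cv2.projectPoints(np.array(X,float).reshape(-1,1,3),p['rvec'],p['tvec'],p['mtx'],p['D'])[0].reshape(-1,2)
def snap(n,f):
    p=cam(n); im=get_image(n); cv2.imwrite('pics/'+f+'.png',im); return p,im
def pose():
    s=sensors.read_state(); return np.array(s['eef_pos']),Rot.from_euler('xyz',s['tool_rot'])
def go(target,yaw=None):
    """cm shift in tool axes to target; deg turn"""
    p,R=pose(); return np.round(R.inv().apply(np.array(target)-p)/10,2)
E
python3 - <<'E'
from h import *
s=sensors.read_state(); print(s)
for n in('scene','top'):
    p,im=snap(n,n+'0'); o,_=ray(p,[[256,192]]); print(n,o,p['mtx'][0,0])
a=cv2.imread('pics/scene0.png');b=cv2.imread('pics/top0.png')
E
```

```text
pics
{'clock': 0.0, 'qpos': array([ 1.21821844,  0.62936065,  0.03843855,  1.51836685, -0.02698981,
        0.9963126 , -0.01995326]), 'qd': array([ 7.61322829e-05,  1.06520716e-03,  2.14382368e-04,  5.18286874e-04,
        7.51486586e-04, -2.82449549e-04, -5.11184266e-04]), 'tau': array([ 3.74409547e-04, -5.63401794e+01,  1.22629378e+00, -1.93443149e+01,
        1.10343058e-02,  1.05555952e-02, -1.96609670e-05]), 'eef_pos': array([ 183.68863458, -622.77550318,  194.88006245]), 'tool_rot': array([-3.13966345e+00,  3.28060741e-05,  2.86832988e-01]), 'force': array([ 0.73972865, -0.56088625, -0.16269287]), 'torque': array([ 0.00535908, -0.00038549, -0.00440757]), 'gripper_force': 0.0, 'width': 85.47536961512323}
scene [-541.39817808  616.60408248  917.21717459] 401.7938377845092
top [ 180.35709476   89.27924643 1287.38770336] 363.9417021399055
```

View pics/scene0.png

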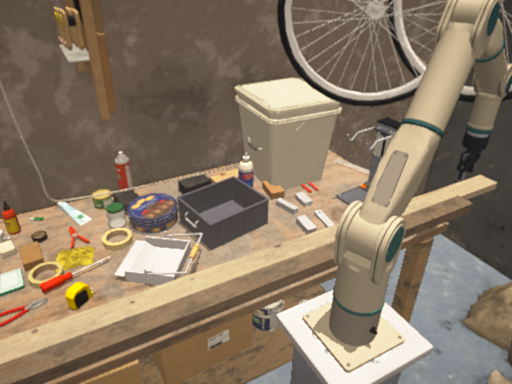

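View pics/top0.png

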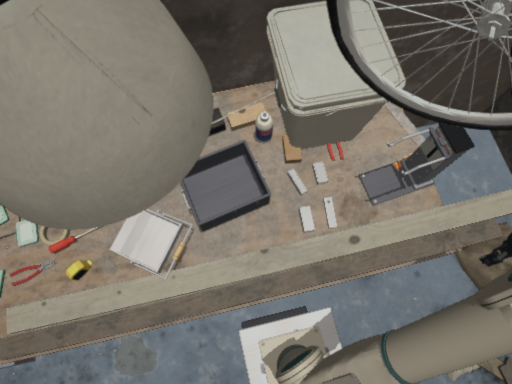

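The scene view shows the pan at (155,258) with its bail folded towards the robot, and the bin at (222,210). The offcuts are at about (305,210) and the scale at (375,165). The top view shows four pieces at (297,181), (320,172), (307,218) and (330,212), the bin at (225,185), the pan at (150,240) with its roller at (181,246), and the scale hook at (400,165).

```bash
python3 - <<'E'
from h import *
p=cam('top')
for n,uv,z in [('pieces',[[297,181],[320,172],[307,218],[330,212]],20),('bin corners',[[182,183],[243,143],[270,194],[205,229]],115),('roller',[[181,246]],71),('panfloor',[[150,240]],5),('scale base',[[360,177],[372,203],[410,190]],11)]:
    print(n,onz(p,uv,z).round())
im=cv2.imread('pics/top0.png')
a=cv2.resize(im[130:240,270:480],None,fx=3.8,fy=3.8,interpolation=cv2.INTER_CUBIC)
b=cv2.resize(im[140:285,100:280],None,fx=4,fy=4,interpolation=cv2.INTER_CUBIC)
cv2.imwrite('pics/c1.png',a); cv2.imwrite('pics/c2.png',b)
E
```

```text
pieces [[ 605. -169.   20.]
 [ 620. -263.   20.]
 [ 460. -166.   20.]
 [ 462. -253.   20.]]
bin corners [[659. 237. 115.]
 [758.  -1. 115.]
 [550. -48. 115.]
 [482. 190. 115.]]
roller [[455. 284.  71.]]
panfloor [[517. 400.   5.]]
scale base [[ 568. -406.   11.]
 [ 460. -416.   11.]
 [ 474. -573.   11.]]
```

View pics/c1.png

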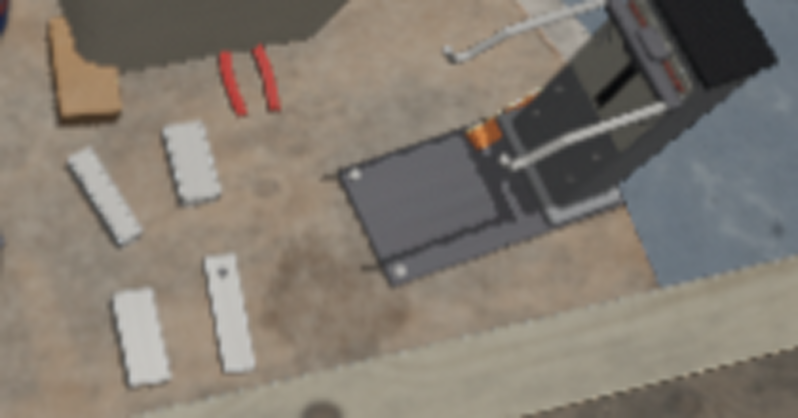

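View pics/c2.png

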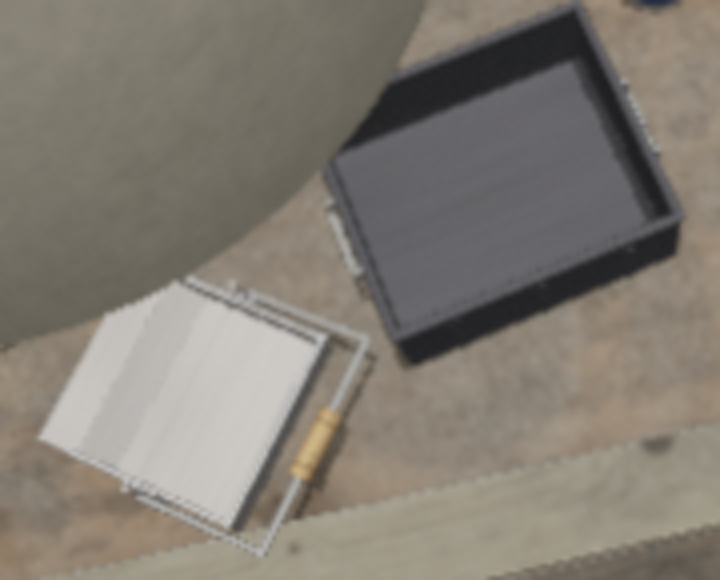

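The first crop shows the four pieces clearly. The square tube is at about (104,197), a short piece at (192,163), a wider piece at (140,338), and the flat bar with its hole at (229,313). The prong tips are at (450,55) and (505,160). The second crop shows the pan with its lip to the left, roller at (317,445), rear wall corners at (325,337) and (235,527), and bin corners at (577,5), (682,213) and (395,335).

```bash
cat >> h.py <<'E'
def pieces(im,p,roi,z,thr=150,amin=60):
    x0,y0,x1,y1=roi; hsv=cv2.cvtColor(im,cv2.COLOR_BGR2HSV)
    m=((hsv[...,2]>thr)&(hsv[...,1]<45)).astype(np.uint8); k=np.zeros_like(m); k[y0:y1,x0:x1]=1; m*=k
    out=[]
    for c in cv2.findContours(m,cv2.RETR_EXTERNAL,cv2.CHAIN_APPROX_NONE)[0]:
        if cv2.contourArea(c)<amin: continue
        P=onz(p,c.reshape(-1,2),z)[:,:2].astype(np.float32)
        (cx,cy),(w,h),a=cv2.minAreaRect(P)
        if w<h: w,h,a=h,w,a+90
        out.append((round(cx),round(cy),round(w),round(h),round((a+90)%180-90,1),c.reshape(-1,2).mean(0).round()))
    return out
E
python3 - <<'E'
from h import *
im=cv2.imread('pics/top0.png');p=cam('top')
for q in pieces(im,p,(285,155,345,235),22): print(q)
def c1(l): return np.array(l,float)/3.8+[270,130]
def c2(l): return np.array(l,float)/4+[100,140]
t=onz(p,c1([[451,52],[505,161]]),299); print('tips',t, np.linalg.norm(t[0]-t[1]))
b=onz(p,c1([[340,172],[393,285]]),11);print('base',b)
B=onz(p,c2([[577,5],[682,213],[395,335],[330,165]]),113);print('bin',B)
print('roller',onz(p,c2([[317,445]]),71),'bailcorners',onz(p,c2([[368,342],[262,552]]),71))
print('rearwall',onz(p,c2([[325,337],[235,527]]),42))
# scene check
s=cam('scene'); print(proj(s,np.r_[t,b,B]).round())
E
for i in 1; do python3 -m inch '[[[-4,0,-4,0],[-8,0,-8,0],[-8,0,-8,0]]]'; done; python3 -c "
from h import *
print(camera_params('wrist')['tvec'],ray(cam('wrist'),[[256,192]]),pose()[0])"
```

```text
(461, -166, 93, 41, -4.8, array([307., 218.]))
(464, -254, 117, 33, -7.9, array([330., 212.]))
(608, -171, 103, 28, 15.1, array([297., 180.]))
(621, -264, 82, 43, -3.2, array([320., 172.]))
tips [[ 562.63452776 -415.28210654  299.        ]
 [ 464.5741168  -423.32492343  299.        ]] 98.38969001299535
base [[ 575.14450398 -406.79554939   11.        ]
 [ 451.66275846 -418.7971067    11.        ]]
bin [[765.17001341  -7.48048776 113.        ]
 [552.50233522 -50.2144118  113.        ]
 [505.02549186 207.27383928 113.        ]
 [666.24191322 234.19985995 113.        ]]
roller [[438.76932306 292.99867722  71.        ]] bailcorners [[515.99286644 235.22199261  71.        ]
 [362.23582379 352.28896799  71.        ]]
rearwall [[537.2710941  274.81372783  42.        ]
 [392.34393304 377.60736078  42.        ]]
[[349. 134.]
 [368. 143.]
 [337. 196.]
 [358. 209.]
 [234. 177.]
 [269. 199.]
 [211. 224.]
 [186. 203.]]
clock: 0.35
eef_pos: [104.3, -647.0, 277.5]
tool_rot: [3.141, 0.002, 0.285]
force: [-0.1, -1.7, -0.1]
width: 85.7
gripper_force: 0.0
[-649.78331887 -140.03190983  432.14388212] (array([ 174.82357021, -625.54055094,  454.65522161]), array([[-0.2798752 , -0.10030255, -0.95495379]])) [ 104.28927685 -647.03913726  277.51747252]
```

```bash
python3 -m inch '[[[0,0,-4,0],[0,0,-8,0],[4,-2,-11,0],[8,-4,-12,0],[12,-6.5,-12,0],[16,-8.7,-12,0],[19,-11,-12,0],[22,-13,-12,0]]]' >/dev/null
python3 -m inch '[[[3,-1.7,0,0],[7,-4,0,0],[11,-6,1,0],[15,-8,2,0],[19,-10.5,3,0],[23,-13,4,0],[27,-15,4,0],[31,-17,4,0]]]'>/dev/null
python3 -m inch '[[[0,0,0,0],[0,0,0,0],[0,0,0,0]]]'
python3 - <<'E'
from h import *
p,im=snap('wrist','w1'); print(pose()[0],ray(p,[[256,192]])[0],p['mtx'][0,0])
for q in pieces(im,p,(0,0,512,384),22,170,300): print(q)
E
```

```text
clock: 1.93
eef_pos: [498.0, -241.9, 356.2]
tool_rot: [-3.141, 0.001, 0.287]
force: [-0.2, -0.3, 0.2]
width: 85.3
gripper_force: 0.0
[ 497.52273199 -242.7484164   356.46609755] [ 568.37444269 -220.50344566  533.41291395] 272.23648856777777
(376, -766, 237, 23, 89.9, array([465., 270.]))
(100, 78, 139, 128, 0.1, array([ 56., 270.]))
(468, -254, 111, 29, -7.7, array([254., 165.]))
(621, -263, 81, 39, -3.3, array([283.,  84.]))
(608, -167, 96, 23, 15.5, array([229.,  73.]))
(724, -654, 180, 42, 17.5, array([503.,  96.]))
```

View pics/w1.png

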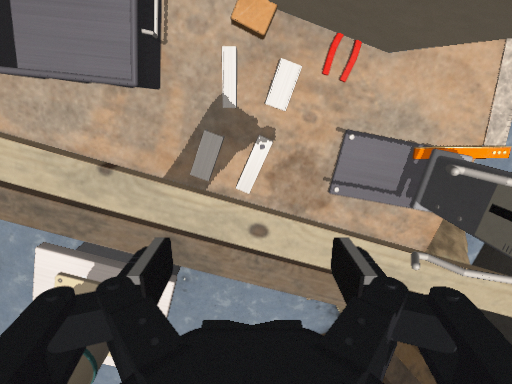

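The wrist view confirms the flat bar at (254,165), the square tube at (229,73) and the wide tube at (283,84). The channel is in shade at (207,156), and the prong tips are at about (456,171) and (416,260). I'll take the flat bar first.

```bash
python3 -m inch '[[[-1,0,4,7],[-2,0,8,14],[-3,0.2,12,21],[-3.4,0.3,16,24.1],[-3.4,0.3,20,24.1],[-3.4,0.3,24,24.1],[-3.4,0.3,26,24.1],[-3.4,0.3,26,24.1]]]' 5.5
python3 - <<'E'
from h import *
p,im=snap('wrist','w2'); print(pose()[0],pose()[1].as_euler('xyz')[2]*57.3)
for q in pieces(im,p,(0,0,512,384),12,170,300): print(q)
E
```

```text
clock: 2.65
eef_pos: [462.1, -254.1, 92.7]
tool_rot: [-3.14, 0.009, -0.137]
force: [0.7, 0.6, -0.1]
width: 55.0
gripper_force: 0.0
[ 464.16487424 -254.88733666   95.20014547] -7.824175790855486
(430, -250, 40, 28, -7.7, array([256., 218.]))
(465, -155, 77, 32, -4.1, array([147., 188.]))
(515, -261, 29, 15, 82.2, array([252., 128.]))
(602, -262, 41, 40, 87.1, array([238.,  24.]))
(600, -166, 86, 26, 15.4, array([128.,  45.]))
```

View pics/w2.png

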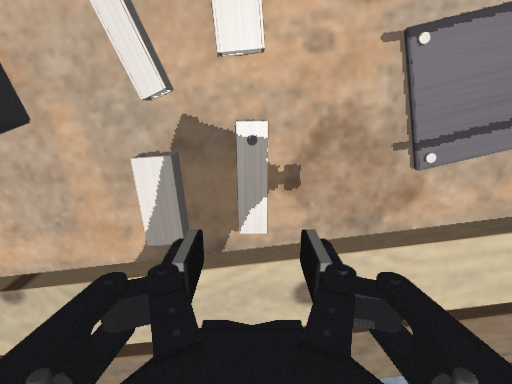

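The bar is centred between the fingers at (252,178) and aligned with them, so I'll go down.

```bash
python3 -m inch '[[[0,0,4,0],[0,0,7,0],[0,0,8.5,0],[0,0,9.2,0],[0,0,9.2,0],[0,0,9.2,0]]]'
python3 -m inch '[[[0,0,0,0],[0,0,0,0],[0,0,0,0],[0,0,0,0],[0,0,0,0],[0,0,0,0]]]' 2.4
python3 -m inch '[[[0,0,-3,0],[0,0,-7,0],[0,0,-11,0],[0,0,-15,0],[0,0,-19,0],[0,0,-23,0],[0,0,-23,0]]]'
```

```text
clock: 3.2
eef_pos: [467.9, -255.3, 6.4]
tool_rot: [3.14, -0.003, -0.135]
force: [-0.3, -0.4, 0.2]
width: 55.1
gripper_force: 0.0
clock: 3.7
eef_pos: [466.8, -254.1, 4.9]
tool_rot: [3.141, -0.0, -0.134]
force: [-1.0, -0.1, 1.0]
width: 23.5
gripper_force: 0.0
clock: 4.28
eef_pos: [471.2, -256.3, 242.6]
tool_rot: [3.137, -0.014, -0.134]
force: [1.0, -1.7, 0.5]
width: 23.9
gripper_force: 0.0
```

```bash
python3 -m inch '[[[0,0,4,0],[0,0,8,0],[0,0,12,0],[0,0,16,0],[0,0,20,0],[0,0,22.5,0],[0,0,23.1,0],[0,0,23.1,0]]]' 4.2
python3 -m inch '[[[0,0,0.3,0],[0,0,0.3,0],[0,0,0.3,0]]]'
python3 -m inch '[[[0,0,0,0],[0,0,0,0],[0,0,0,0],[0,0,0,0],[0,0,0,0],[0,0,0,0]]]' 1.5
```

```text
clock: 4.95
eef_pos: [465.3, -253.3, 2.0]
tool_rot: [-3.14, 0.004, -0.134]
force: [0.5, 0.1, -0.4]
width: 42.2
gripper_force: 0.0
clock: 5.2
eef_pos: [468.0, -254.8, 2.4]
tool_rot: [3.141, -0.003, -0.134]
force: [0.6, -0.7, -0.2]
width: 41.8
gripper_force: 0.0
clock: 5.7
eef_pos: [466.7, -254.1, 0.8]
tool_rot: [3.142, -0.0, -0.134]
force: [0.4, 0.2, -0.0]
width: 15.0
gripper_force: 0.0
```

```bash
python3 -m inch '[[[0,0,-4,0],[0,0,-8,0],[0,0,-12,0],[0,0,-12,0],[0,0,-12,0]]]' 5.5
python3 - <<'E'
from h import *
p,im=snap('wrist','w3'); print(pose()[0]); print(proj(p,[[466.7,-254.1,12]]))
E
```

```text
clock: 6.12
eef_pos: [468.4, -254.9, 123.1]
tool_rot: [3.14, -0.005, -0.134]
force: [0.6, 0.0, 0.1]
width: 54.9
gripper_force: 0.0
[ 466.89051163 -254.23873626  121.37074779]
[[251.27231877 180.16458054]]
```

View pics/w3.png

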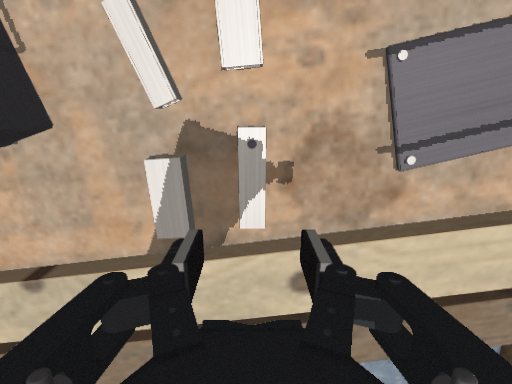

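The bar is unmoved at (251,178) and the fingers closed above it. The fingertips show at (197,233) and (307,233), so I'll use them to check the tip height.

```bash
python3 - <<'E'
from h import *
p=cam('wrist'); t,R=pose()
for d in (0,10,20,30): print(d,proj(p,t+R.apply([[0,-27.5,-d],[0,27.5,-d],[11,-27.5,-d],[11,27.5,-d]])).round().tolist())
E
python3 -m inch '[[[0,0,0,0],[0,0,0,0],[0,0,0,0],[0,0,0,0],[0,0,0,0],[0,0,0,0],[0,0,0,0],[0,0,0,0]]]' 0
python3 - <<'E'
from h import *
p,im=snap('wrist','w4'); p5=im[200:384,130:380]
cv2.imwrite('pics/w4c.png',cv2.resize(p5,None,fx=3,fy=3))
t,R=pose();print(t)
for d in (0,10,20,30): print(d,(proj(p,t+R.apply([[0,0,-d],[11,0,-d]])).round()).tolist())
E
```

```text
0 [[213.0, 217.0], [291.0, 217.0], [212.0, 202.0], [292.0, 202.0]]
10 [[211.0, 223.0], [293.0, 223.0], [210.0, 207.0], [294.0, 207.0]]
20 [[209.0, 229.0], [296.0, 229.0], [208.0, 213.0], [297.0, 213.0]]
30 [[206.0, 236.0], [298.0, 236.0], [205.0, 219.0], [299.0, 219.0]]
clock: 6.83
eef_pos: [466.7, -254.1, 120.6]
tool_rot: [-3.142, 0.0, -0.134]
force: [0.0, -1.1, -0.7]
width: -0.3
gripper_force: 0.0
[ 466.70344673 -254.0424599   120.657971  ]
0 [[252.0, 217.0], [252.0, 202.0]]
10 [[252.0, 223.0], [252.0, 207.0]]
20 [[252.0, 229.0], [252.0, 213.0]]
30 [[252.0, 236.0], [252.0, 219.0]]
```

View pics/w4c.png

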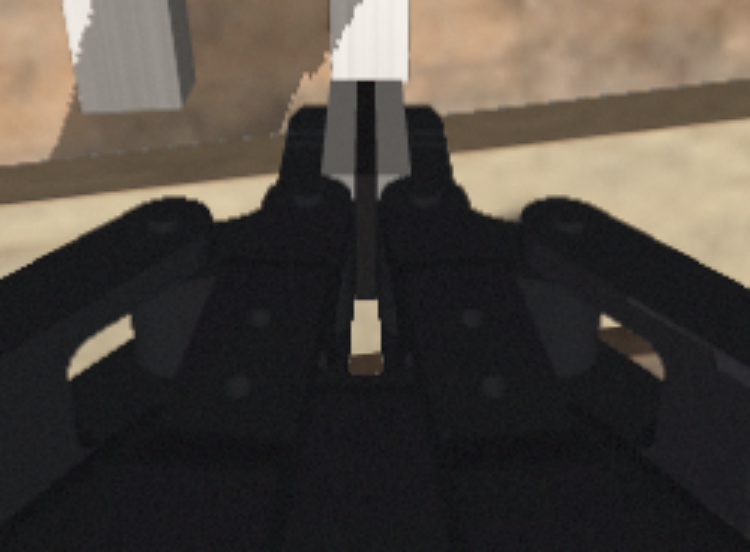

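The closed fingertips end near row 227, where the TCP projects to row 217 or higher, so the tips stand short of the stated TCP. I'll feel for the bench with the fingers around the bar.

```bash
python3 -m inch '[[[0,0,4,0],[0,0,8,0],[0,0,11,0],[0,0,12,0],[0,0,12,0],[0,0,12,0],[0,0,12,0],[0,0,12,0]]]' 5
python3 -m inch '[[[0,0,0.4,0],[0,0,0.8,0],[0,0,0.8,0]]]'
python3 -m inch '[[[0,0,0.4,0],[0,0,0.8,0],[0,0,0.8,0]]]' | grep -E 'eef|force'
python3 - <<'E'
from h import *
p,im=snap('wrist','w5');c=im[130:330,120:390]
cv2.imwrite('pics/w5c.png',cv2.resize(c,None,fx=2.9,fy=2.9))
E
```

```text
clock: 7.55
eef_pos: [468.2, -254.9, 2.6]
tool_rot: [3.14, -0.004, -0.134]
force: [0.7, 0.1, 0.1]
width: 50.2
gripper_force: 0.0
clock: 7.8
eef_pos: [466.7, -254.0, -7.4]
tool_rot: [3.142, -0.0, -0.134]
force: [0.3, 0.7, -0.2]
width: 50.3
gripper_force: 0.0
eef_pos: [466.2, -253.8, -16.1]
force: [-0.3, -0.4, 0.4]
gripper_force: 0.0
```

View pics/w5c.png

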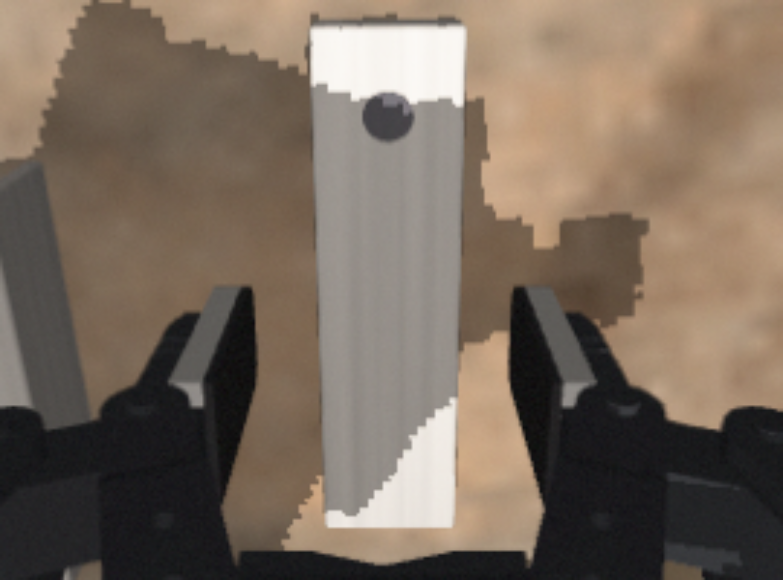

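The fingers straddle the bar at the right place laterally, but by image scale the tips are still about 15–20 mm above the bench. The real fingertips are therefore roughly 34 mm behind the reported TCP, so I'll go on down in small steps.

```bash
for i in 1; do python3 -m inch '[[[0,0,0.4,0],[0,0,0.8,0],[0,0,0.8,0],[0,0,0.8,0]]]' | grep -E 'eef|force'; python3 -m inch '[[[0,0,0.3,0],[0,0,0.4,0],[0,0,0.4,0]]]' | grep -E 'eef|force'; python3 -m inch '[[[0,0,0.2,0],[0,0,0.2,0],[0,0,0.2,0]]]' | grep -E 'eef|force'; done
```

```text
eef_pos: [466.4, -254.0, -23.7]
force: [-0.3, 0.0, 0.1]
gripper_force: 0.0
eef_pos: [466.5, -254.0, -27.5]
force: [-0.6, 0.3, -0.0]
gripper_force: 0.0
eef_pos: [466.7, -254.0, -29.4]
force: [-0.1, 0.1, 1.2]
gripper_force: 0.0
```

```bash
python3 -m inch '[[[0,0,0,0],[0,0,0,0],[0,0,0,0],[0,0,0,0],[0,0,0,0],[0,0,0,0]]]' 2 
```

```text
clock: 9.43
eef_pos: [466.9, -254.2, -28.9]
tool_rot: [3.141, -0.0, -0.134]
force: [-1.0, 0.8, 6.4]
width: 27.6
gripper_force: 59.3
```

```bash
python3 -m inch '[[[0,0,-2,0],[0,0,-5,0],[0,0,-9,0],[0,0,-13,0],[0,0,-15,0],[0,-3,-16,0],[-0.5,-6.5,-16,-6],[-1,-10,-16,-12]]]' | grep -E 'eef|width|gripper'
python3 - <<'E'
from h import *
p,im=snap('top','t2'); print(pieces(im,p,(285,155,345,235),22))
print(go([476.5,400.7,120]),pose()[1].as_euler('xyz')[2]*57.3)
E
```

```text
eef_pos: [470.7, -153.3, 131.6]
width: 27.6
gripper_force: 59.6
[(612, -169, 93, 30, 14.3, array([296., 179.]))]
[  5.73 -54.11   1.43] 5.352713162709221
```

```bash
python3 -m inch '[[[0.4,-3.8,0,-6],[0.8,-7.6,0,-12],[1.2,-11.4,0,-18],[1.6,-15,0,-24],[2,-19,0,-30],[2.4,-23,0,-36],[2.8,-27,0,-43],[3.2,-30,0,-49]]]' | grep -E 'eef|width|gripper'
python3 -m inch '[[[0,0,0,0],[0,0,0,0]]]' | grep -E 'eef|rot|width|gripper'
python3 - <<'E'
from h import *
print(go([476.5,400.7,120]),pose()[1].as_euler('xyz')[2]*57.3)
E
```

```text
eef_pos: [478.8, 151.8, 130.7]
width: 27.6
gripper_force: 59.7
eef_pos: [479.0, 149.9, 130.4]
tool_rot: [-3.141, -0.0, 0.934]
width: 27.7
gripper_force: 59.7
[ 20.02 -15.11   1.06] 53.52550003343645
```

```bash
python3 -m inch '[[[3,-2.3,0,0],[6,-4.5,0,0],[9,-6.8,0,0],[12,-9,0,0],[15,-11.3,0,0],[18,-13.6,0,0],[20,-15.1,0,0],[20,-15.1,0,0]]]' | grep -E 'eef|width|gripper'
python3 - <<'E'
from h import *
p,im=snap('wrist','w6'); print(pose()[0]); x=np.array([.598,.802,0]);y=np.array([-.802,.598,0]);o=np.array([513,391,0])
q=[o+a*x+b*y+[0,0,c] for a,b,c in [(118,90,22),(118,-90,22),(80,90,42),(80,-90,42),(-80,90,42),(-80,-90,42)]]
for u in proj(p,q): cv2.circle(im,tuple(int(i) for i in u),3,(0,0,255),1)
cv2.imwrite('pics/w6.png',im)
E
```

```text
eef_pos: [476.4, 404.5, 130.5]
width: 27.6
gripper_force: 59.7
[477.04796275 400.24702039 130.06990973]
```

View pics/w6.png

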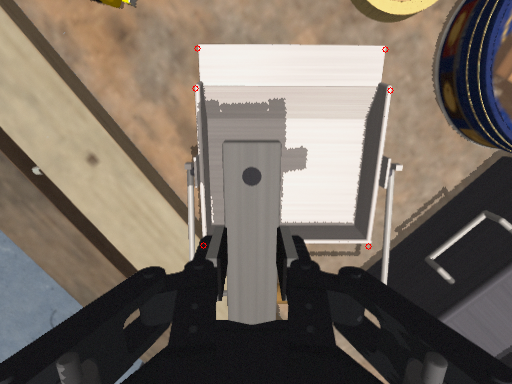

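The predicted pan corners (red circles) sit on the pan, and the held bar lies well inside. I'll lower it and release.

```bash
python3 -m inch '[[[0,0,4,0],[0,0,8,0],[0,0,11.5,0],[0,0,13.5,0],[0,0,14.5,0],[0,0,15.1,0],[0,0,15.1,0]]]' | grep -E 'eef|force'
python3 -m inch '[[[0,0,0,0],[0,0,0,0],[0,0,0,0],[0,0,-1,0],[0,0,-4,0],[0,0,-8,0],[0,0,-12,0],[0,0,-16,0]]]' 4.2 | grep -E 'eef|force'
python3 -m inch '[[[-2,3.4,0,0],[-4,6.8,0,7],[-6,10.2,0,14],[-8,13.6,0,21],[-10,17,0,28],[-12,20.4,0,35],[-14,24,0,42],[-16,27,0,49]]]' | grep -E 'eef|force'
python3 - <<'E'
from h import *
p,im=snap('wrist','w7');
im=cv2.imread('pics/w7.png')
print(go([463,-166,200]),pose()[1].as_euler('xyz')[2]*57.3)
p,im=snap('top','t3'); print(pieces(im,p,(285,155,345,235),22))
E
```

```text
eef_pos: [479.8, 395.3, -10.2]
force: [-15.5, -13.0, 74.3]
gripper_force: 76.6
eef_pos: [477.5, 397.0, 140.8]
force: [0.3, 0.9, 0.4]
gripper_force: 0.0
eef_pos: [599.6, 105.1, 139.6]
force: [0.7, 0.0, 0.1]
gripper_force: 0.0
[-15.24  25.34  -5.85] 2.959607856663691
[(428, -97, 49, 32, -76.9, array([291., 231.])), (537, -119, 107, 29, -15.1, array([287., 202.])), (573, -143, 162, 21, 7.7, array([293., 191.])), (553, -177, 277, 41, 7.0, array([303., 196.])), (621, -265, 82, 43, -2.6, array([321., 171.]))]
```

```bash
cat >> h.py <<'E'
def sat(im,p,roi,z,smax=50,vmin=60,amin=300):
    x0,y0,x1,y1=roi; hsv=cv2.cvtColor(im,cv2.COLOR_BGR2HSV)
    m=((hsv[...,1]<smax)&(hsv[...,2]>vmin)).astype(np.uint8); k=np.zeros_like(m); k[y0:y1,x0:x1]=1
    m=cv2.morphologyEx(m*k,cv2.MORPH_OPEN,np.ones((3,3)))
    for c in cv2.findContours(m,cv2.RETR_EXTERNAL,cv2.CHAIN_APPROX_NONE)[0]:
        if cv2.contourArea(c)<amin: continue
        P=onz(p,c.reshape(-1,2),z)[:,:2].astype(np.float32)
        (cx,cy),(w,h),a=cv2.minAreaRect(P)
        if w<h: w,h,a=h,w,a+90
        print([round(cx),round(cy)],round(w),round(h),'ang',round((a+90)%180-90,1),c.reshape(-1,2).mean(0).round(),cv2.boundingRect(c))
def wood(im,p,z,roi):
    x0,y0,x1,y1=roi;hsv=cv2.cvtColor(im,cv2.COLOR_BGR2HSV)[y0:y1,x0:x1]
    m=(hsv[...,0]>12)&(hsv[...,0]<28)&(hsv[...,1]>100)&(hsv[...,2]>120)
    v,u=np.nonzero(m); print(len(u),onz(p,[[u.mean()+x0,v.mean()+y0]],z))
E
python3 -m inch '[[[-0.2,3.8,-1,0],[-0.4,7.6,-2,0],[-0.6,11.4,-3,0],[-0.8,15.2,-4,0],[-1,19,-5,-4],[-1.2,23,-6,-8],[-1.2,27,-6,-11],[-1.2,29,-6,-11]]]' 5.5 | grep -E 'eef|force|rot'
python3 - <<'E'
from h import *
p,im=snap('wrist','w8'); print(pose()[0]); sat(im,p,(0,0,512,240),25)
im0=cv2.imread('pics/top0.png'); pt,it=snap('top','t4')
for a in(im0,it): wood(a,pt,71,(165,225,205,275)); sat(a,pt,(100,200,200,280),42,amin=100)
sat(it,pt,(285,155,345,235),22,amin=60)
E
```

```text
eef_pos: [607.5, -188.7, 200.1]
tool_rot: [3.138, 0.001, 0.264]
force: [-0.3, -1.7, 0.7]
gripper_force: 0.0
[ 607.05398742 -192.36927967  199.50805471]
[589, -467] 156 34 ang -75.3 [432. 231.] (381, 217, 107, 23)
[623, -259] 80 43 ang -2.9 [306. 167.] (283, 136, 49, 64)
[607, -168] 101 25 ang 15.7 [236. 161.] (226, 123, 21, 77)
[661, -13] 92 33 ang 11.1 [128.  87.] (108, 46, 31, 80)
[614, 82] 243 153 ang 10.5 [ 55. 120.] (0, 0, 111, 202)
10 [[432.26419141 293.9527254   71.        ]]
[461, 546] 63 52 ang 2.7 [108. 263.] (100, 254, 17, 19)
[516, 399] 373 280 ang 76.8 [157. 240.] (100, 200, 100, 80)
7 [[432.21347383 294.98460263  71.        ]]
[460, 543] 61 57 ang -1.7 [108. 263.] (100, 255, 18, 18)
[516, 399] 373 280 ang 76.8 [157. 241.] (100, 200, 100, 80)
[434, -270] 120 50 ang -18.0 [337. 221.] (330, 202, 15, 33)
[618, -262] 92 49 ang -3.4 [320. 173.] (312, 161, 17, 24)
[637, -353] 63 19 ang -18.0 [342. 162.] (339, 155, 6, 16)
[551, -187] 273 197 ang 10.7 [306. 193.] (285, 155, 52, 78)
```

```bash
python3 - <<'E'
from h import *
# where did the held bar lie relative to the TCP in w6?
im=cv2.imread('pics/w6.png'); p=cam('wrist'); t,R=pose()
off=R.apply([[a,0,-b] for a in(57.5,-57.5) for b in (29+12,)])
print(proj(p,t+off).round())
E
python3 -m inch '[[[0.6,-2.4,3,0],[0.6,-2.4,7,0],[0.6,-2.4,11,0],[0.6,-2.4,15,0],[0.6,-2.4,18.5,0],[0.6,-2.4,20.5,0],[0.6,-2.4,21.5,0],[0.6,-2.4,21.8,0]]]' | grep -E 'eef|force|rot'
python3 -m inch '[[[0,0,0,0],[0,0,0,0],[0,0,0,0],[0,0,0,0],[0,0,0,0],[0,0,0,0]]]' 1.7
python3 -m inch '[[[0,0,-2,0],[0,0,-5,0],[0,0,-9,0],[0,0,-13,0],[0,0,-17,0],[0,0,-18,0],[0,0,-18,0]]]' | grep -E 'eef|force|rot'
python3 - <<'E'
from h import *
print(go([501,375,160]))
E
```

```text
[[253. 142.]
 [252. 329.]]
eef_pos: [606.4, -154.7, -20.4]
tool_rot: [-3.139, 0.004, 0.269]
force: [0.2, 0.1, 0.5]
gripper_force: 0.0
clock: 15.65
eef_pos: [609.8, -156.9, -16.2]
tool_rot: [3.14, -0.003, 0.267]
force: [-0.3, -1.1, 7.7]
width: 22.5
gripper_force: 59.4
eef_pos: [611.0, -156.8, 166.4]
tool_rot: [3.138, -0.008, 0.267]
force: [-0.4, -0.6, -1.0]
gripper_force: 59.4
[  3.44 -54.19   0.46]
```

```bash
python3 -m inch '[[[0.3,-3.9,0,-5],[0.6,-7.8,0,-10],[0.9,-11.7,0,-15],[1.2,-15.6,0,-20],[1.5,-19.5,0,-25],[1.8,-23.4,0,-30],[2.1,-27.3,0,-35],[2.4,-31,0,-38]]]' | grep -E 'eef'
python3 -m inch '[[[0,0,0,0],[0,0,0,0],[0,0,0,0],[0,0,0,0]]]' | grep -E 'eef|rot|width|gripper'
python3 - <<'E'
from h import *
print(go([512,376,160]))
E
```

```text
eef_pos: [546.9, 150.7, 159.8]
eef_pos: [548.9, 146.9, 160.6]
tool_rot: [-3.141, 0.003, 0.928]
width: 22.9
gripper_force: 59.4
[ 16.14 -16.68   0.02]
```

```bash
python3 -m inch '[[[2.8,-2.9,0,0],[5.6,-5.8,0,0],[8.4,-8.7,0,0],[11.2,-11.6,0,0],[14,-14.5,0,0],[16.1,-16.7,0,0],[16.1,-16.7,0,0],[16.1,-16.7,0,0]]]' | grep -E 'eef'
python3 -m inch '[[[0,0,4,0],[0,0,8,0],[0,0,11,0],[0,0,13,0],[0,0,14,0],[0,0,14,0]]]' | grep -E 'eef|force'
python3 -m inch '[[[0,0,0.5,0],[0,0,1,0],[0,0,1,0]]]' | grep -E 'eef|force'
python3 - <<'E'
from h import *
p,im=snap('wrist','w9'); cv2.imwrite('pics/w9.png',im)
E
```

```text
eef_pos: [510.9, 378.7, 160.9]
eef_pos: [511.3, 373.9, 19.1]
force: [-0.3, -1.0, -1.1]
gripper_force: 59.4
eef_pos: [512.2, 377.7, 12.3]
force: [-0.7, 0.2, -0.7]
gripper_force: 59.5
```

View pics/w9.png

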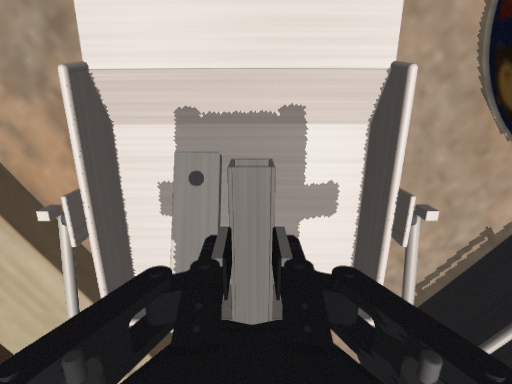

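The bar lies flat in the pan at (197,210), and the square tube is held beside it, clear of the walls. I'll lower it 1 cm and release.

```bash
python3 -m inch '[[[0,0,0.5,0],[0,0,1,0],[0,0,1,0]]]' | grep -E 'eef|force'
python3 -m inch '[[[0,0,0,0],[0,0,0,0],[0,0,0,0],[0,0,-2,0],[0,0,-6,0],[0,0,-10,0],[0,0,-14,0],[0,0,-17,0]]]' 3.6 | grep -E 'eef|force'
python3 -m inch '[[[-2.2,3.3,0,6],[-4.4,6.6,0,12],[-6.6,10,0,18],[-8.8,13.2,0,24],[-11,16.6,0,30],[-13,20,0,37],[-15,23,-1,43],[-17,26,-2,50]]]' | grep -E 'eef|force'
python3 - <<'E'
from h import *
print(go([600,-245,200]),pose()[1].as_euler('xyz')[2]*57.3)
E
```

```text
eef_pos: [511.1, 377.4, 1.0]
force: [-0.0, -0.5, -1.3]
gripper_force: 59.5
eef_pos: [512.3, 378.7, 175.6]
force: [-0.0, 1.0, 0.7]
gripper_force: 0.0
eef_pos: [618.6, 84.0, 191.9]
force: [0.0, -0.1, 0.3]
gripper_force: 0.0
[-3.57 32.76 -0.81] 2.998211165674044
```

```bash
python3 -m inch '[[[-0.4,4,0,2],[-0.8,8,0,4],[-1.2,12,0,6],[-1.6,16,0,6],[-2,20,0,6],[-2.4,24,0,6],[-2.8,28,0,6],[-3.2,32,0,6]]]' 6 | grep -E 'eef'
python3 -m inch '[[[0,0,0,0],[0,0,0,0],[0,0,0,0],[0,0,0,0]]]' | grep -E 'eef|rot|width|gripper'
python3 - <<'E'
from h import *
p,im=snap('wrist','w10'); print(pose()[0]); sat(im,p,(0,0,512,260),20)
pt,it=snap('top','t5'); sat(it,pt,(285,155,345,235),22,amin=60)
print(go([622,-260,-14]))
E
```

```text
eef_pos: [604.9, -237.0, 192.2]
eef_pos: [605.7, -232.9, 191.8]
tool_rot: [-3.14, -0.0, -0.044]
width: 60.0
gripper_force: 0.0
[ 605.75896101 -232.75747125  191.8467165 ]
[493, -168] 43 34 ang -4.3 [210. 246.] (198, 232, 25, 28)
[535, -580] 126 19 ang 13.2 [507. 205.] (498, 162, 14, 84)
[533, -488] 171 127 ang -84.2 [442. 205.] (377, 159, 127, 100)
[622, -262] 80 40 ang -2.9 [274. 151.] (259, 121, 33, 63)
[661, 3] 94 42 ang 11.0 [ 70. 129.] (35, 95, 58, 76)
[603, 47] 287 118 ang -17.4 [ 28. 183.] (0, 53, 83, 207)
[430, -271] 114 46 ang -18.0 [339. 221.] (331, 204, 14, 31)
[518, -148] 196 160 ang 43.7 [304. 203.] (285, 175, 46, 58)
[666, -182] 89 33 ang 88.5 [297. 165.] (285, 160, 24, 11)
[629, -261] 115 55 ang 3.3 [318. 170.] (308, 157, 21, 28)
[ 1.73  2.65 20.59]
```

```bash
python3 -m inch '[[[0.8,1.4,3,0],[1.7,2.8,7,0],[1.7,2.8,11,0],[1.7,2.8,15,0],[1.7,2.8,18.5,0],[1.7,2.8,20.5,0],[1.7,2.8,21.5,0],[1.7,2.8,21.5,0]]]' | grep -E 'eef|force'
python3 -m inch '[[[0,0,0,0],[0,0,0,0],[0,0,0,0],[0,0,0,0],[0,0,0,0],[0,0,0,0]]]' 3.2
python3 -m inch '[[[0,0,-2,0],[0,0,-5,0],[0,0,-9,0],[0,0,-13,0],[0,0,-17,0],[0,0,-19,0],[0,0,-20,0],[0,0,-20,0]]]' | grep -E 'eef|force|width'
```

```text
eef_pos: [619.5, -261.9, -25.7]
force: [-0.2, 0.0, 0.5]
gripper_force: 0.0
clock: 22.55
eef_pos: [622.7, -264.4, -20.9]
tool_rot: [3.141, -0.004, -0.047]
force: [-0.2, 0.1, 6.6]
width: 37.5
gripper_force: 61.0
eef_pos: [622.3, -264.6, 179.8]
force: [-0.3, 0.7, -0.2]
width: 37.5
gripper_force: 60.3
```

```bash
python3 -m inch '[[[0,-4,0,-7],[0,-8,0,-14],[0,-12,0,-21],[0,-16,0,-28],[0,-20,0,-35],[0,-24,0,-42],[0,-28,0,-49],[0,-32,0,-56]]]' | grep -E 'eef'
python3 -m inch '[[[0,0,0,0],[0,0,0,0],[0,0,0,0],[0,0,0,0]]]' | grep -E 'eef|rot|width'
python3 - <<'E'
from h import *
print(go([532.5,345.3,150]))
E
```

```text
eef_pos: [633.8, 57.4, 174.2]
eef_pos: [635.0, 53.3, 175.2]
tool_rot: [-3.141, 0.003, 0.928]
width: 37.4
[ 17.23 -25.7    2.49]
```

```bash
python3 -m inch '[[[2.3,-3.3,0,0],[4.6,-6.6,0,0],[6.9,-10,0,0],[9.2,-13.3,0,0],[11.5,-16.6,0,0],[13.8,-20,0,0],[16,-24,0,0],[17.2,-25.7,0,0]]]' | grep -E 'eef'
python3 -m inch '[[[0,0,0,0],[0,0,4,0],[0,0,8,0],[0,0,12,0],[0,0,14.5,0],[0,0,15.5,0],[0,0,15.5,0],[0,0,15.5,0]]]' | grep -E 'eef|force'
python3 -m inch '[[[0,0,0.5,0],[0,0,1,0],[0,0,1,0],[0,0,1,0]]]' | grep -E 'eef|force'
```

```text
eef_pos: [529.7, 350.7, 176.4]
eef_pos: [533.5, 346.4, 22.2]
force: [0.7, 0.7, -0.8]
gripper_force: 60.4
eef_pos: [532.7, 347.3, 12.4]
force: [-0.1, 0.5, -0.6]
gripper_force: 60.4
```

```bash
python3 -m inch '[[[0,0,0.5,0],[0,0,0.5,0],[0,0,0.5,0]]]' | grep -E 'eef|force'
python3 -m inch '[[[0,0,0,0],[0,0,0,0],[0,0,0,0],[0,0,-2,0],[0,0,-6,0],[0,0,-10,0],[0,0,-14,0],[0,0,-17,0]]]' 4.8 | grep -E 'eef|force'
python3 -m inch '[[[-2.2,3.3,0,6],[-4.4,6.6,0,12],[-6.6,10,0,18],[-8.8,13.2,0,24],[-11,16.6,0,30],[-13,20,0,37],[-15,23,-1,43],[-17,26,-2,50]]]' 6| grep -E 'eef|force'
python3 - <<'E'
from h import *
print(go([450,-130,180]),pose()[1].as_euler('xyz')[2]*57.3)
E
```

```text
eef_pos: [532.2, 347.0, 6.6]
force: [0.0, -0.7, -0.6]
gripper_force: 60.4
eef_pos: [533.1, 348.0, 180.5]
force: [-0.1, 1.4, -0.1]
gripper_force: 0.0
eef_pos: [639.3, 53.4, 196.7]
force: [1.5, 0.5, -1.2]
gripper_force: 0.0
[-19.86  17.32   1.69] 2.997655421006349
```

```bash
python3 -m inch '[[[-2.8,2.5,0,2],[-5.7,5,0,4],[-8.5,7.5,0,7],[-11.3,10,0,7],[-14,12.5,0,7],[-17,15,0,7],[-19.8,17.3,0,7],[-19.8,17.3,0,7]]]' 6 | grep -E 'eef'
python3 -m inch '[[[0,0,0,0],[0,0,0,0],[0,0,0,0]]]' | grep -E 'eef|rot|width|gripper'
python3 - <<'E'
from h import *
p,im=snap('wrist','w11'); print(pose()[0]); sat(im,p,(0,0,512,260),26)
print(go([460,-165,-18]))
E
```

```text
eef_pos: [445.2, -134.3, 196.8]
eef_pos: [453.1, -127.6, 196.9]
tool_rot: [-3.141, -0.001, -0.062]
width: 59.7
gripper_force: 0.0
[ 452.99574443 -127.45677163  196.80863358]
[462, -162] 90 39 ang -3.9 [278. 157.] (263, 123, 33, 70)
[522, -426] 124 62 ang 6.2 [489.  97.] (464, 42, 48, 109)
[604, 95] 221 136 ang -79.9 [68. 58.] (0, 0, 161, 133)
[ 0.91  3.71 21.48]
```

```bash
python3 -m inch '[[[0.5,1.7,3,0],[1.1,3.4,7,0],[1.1,3.4,11,0],[1.1,3.4,15,0],[1.1,3.4,18.5,0],[1.1,3.4,20.5,0],[1.1,3.4,21.6,0],[1.1,3.4,21.6,0]]]' | grep -E 'eef|force'
python3 -m inch '[[[0,0,0,0],[0,0,0,0],[0,0,0,0],[0,0,0,0],[0,0,0,0],[0,0,0,0]]]' 3
python3 -m inch '[[[0,0,-2,0],[0,0,-5,0],[0,0,-9,0],[0,0,-13,0],[0,0,-17,0],[0,0,-20,0],[0,0,-21,0],[0,0,-21,0]]]' | grep -E 'eef|force|width'
python3 - <<'E'
from h import *
p,im=snap('top','t6'); sat(im,p,(285,155,345,235),22,amin=60)
im=im[215:290,100:200]; cv2.imwrite('pics/t6c.png',cv2.resize(im,None,fx=6,fy=6,interpolation=cv2.INTER_CUBIC))
E
```

```text
eef_pos: [459.8, -161.9, -21.6]
force: [-0.2, 0.5, 0.7]
gripper_force: 0.0
clock: 29.6
eef_pos: [461.9, -163.6, -17.8]
tool_rot: [3.141, -0.003, -0.064]
force: [0.1, 0.6, 7.8]
width: 36.2
gripper_force: 60.8
eef_pos: [462.7, -164.1, 194.4]
force: [0.7, -0.2, -1.7]
width: 36.4
gripper_force: 60.4
[570, -180] 224 165 ang 0.7 [301. 193.] (285, 160, 46, 61)
[600, -288] 175 120 ang -18.2 [332. 175.] (312, 155, 33, 44)
```

View pics/t6c.png

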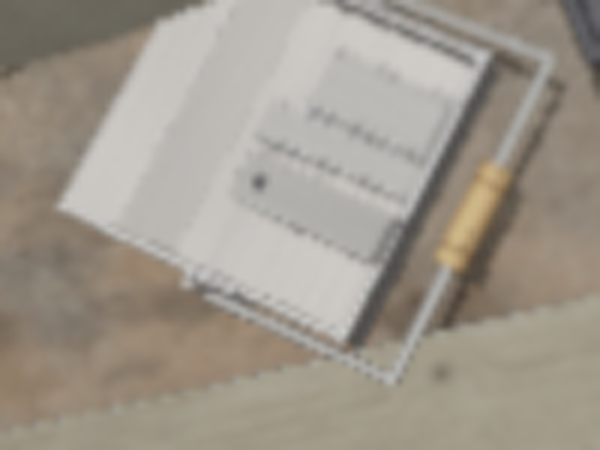

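The three pieces lie flat at the rear of the pan: wide tube at (390,85), square tube at (340,140) and bar at (315,215). That leaves about 45 mm on the far (+y) side for the channel.

```bash
python3 -m inch '[[[0,-4,0,-7],[0,-8,0,-14],[0,-12,0,-21],[0,-16,0,-28],[0,-20,0,-35],[-0.5,-24,0,-42],[-1,-28,0,-49],[-1.5,-32,0,-57]]]' | grep -E 'eef'
python3 -m inch '[[[0,0,0,0],[0,0,0,0],[0,0,0,0],[0,0,0,0]]]' | grep -E 'eef|rot|width'
python3 - <<'E'
from h import *
print(go([464.9,426.9,160]))
E
```

```text
eef_pos: [464.3, 158.4, 189.1]
eef_pos: [465.5, 155.0, 189.7]
tool_rot: [-3.141, 0.003, 0.913]
width: 36.0
[ 21.49 -16.67   2.92]
```

```bash
python3 -m inch '[[[3.1,-2.4,0,-1],[6.2,-4.8,0,-1],[9.3,-7.2,0,-1],[12.4,-9.6,0,-1],[15.5,-12,0,-1],[18.6,-14.4,0,-1],[21.5,-16.7,0,-1],[21.5,-16.7,0,-1]]]' | grep -E 'eef'
python3 -m inch '[[[0,0,0,0],[0,0,4,0],[0,0,8,0],[0,0,12,0],[0,0,15.5,0],[0,0,17,0],[0,0,17,0],[0,0,17,0]]]' | grep -E 'eef|force'
python3 -m inch '[[[0,0,0.5,0],[0,0,0.9,0],[0,0,0.9,0],[0,0,0.9,0]]]' | grep -E 'eef|force'
```

```text
eef_pos: [462.2, 437.4, 190.3]
eef_pos: [465.7, 426.3, 20.0]
force: [0.6, 0.1, -0.3]
gripper_force: 62.8
eef_pos: [466.6, 428.5, 13.5]
force: [-0.5, 1.1, 7.8]
gripper_force: 64.1
```

```bash
python3 -m inch '[[[0,0,-0.3,0],[0,0,-0.3,0],[0,0,-0.3,0],[0,0,-0.3,0]]]' 4.6 | grep -E 'eef|force'
python3 -m inch '[[[0,0,-1,0],[0,0,-4,0],[0,0,-8,0],[0,0,-12,0],[0,0,-16,0],[0,0,-16,0],[0,0,-16,0],[0,0,-16,0]]]' | grep -E 'eef|force'
python3 - <<'E'
from h import *
p,im=snap('wrist','w12'); pt,it=snap('top','t7')
t=cv2.resize(it[150:290,100:340],None,fx=3.2,fy=2.2*3.2/2.2,interpolation=cv2.INTER_CUBIC)
c=cv2.resize(im,(341,256)); t=t[:448]
o=np.zeros((600,768,3),np.uint8); o[:256,:341]=c; 
t2=cv2.resize(it[150:290,100:340],(584,340),interpolation=cv2.INTER_CUBIC); o[258:598,:584]=t2
cv2.imwrite('pics/m1.png',o)
E
```

```text
eef_pos: [464.5, 428.5, 14.7]
force: [0.1, -0.7, 0.3]
gripper_force: 0.0
eef_pos: [464.2, 428.7, 174.8]
force: [-0.6, -0.3, -0.8]
gripper_force: 0.0
```

View pics/m1.png

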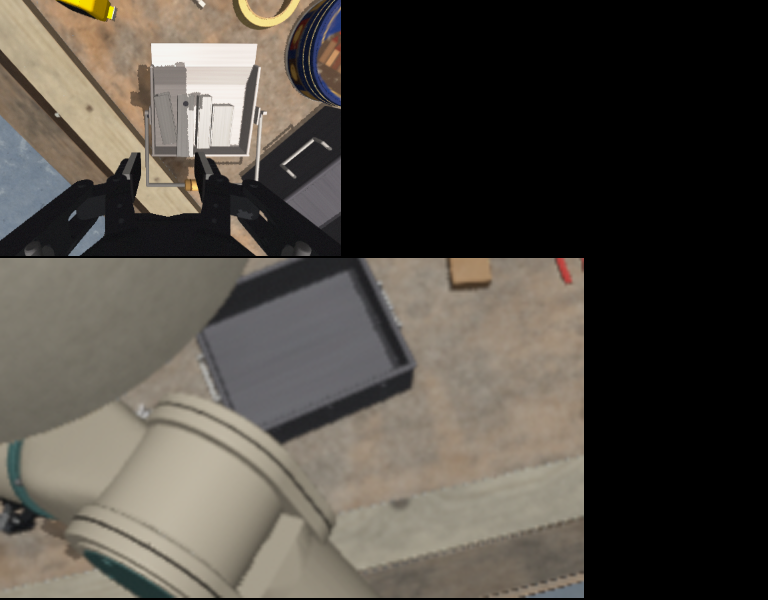

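All four pieces are in the pan and the bench is clear of scrap. The roller shows at about (192,185) in the upper inset. Next I'll turn 90° over the roller.

```bash
python3 -m inch '[[[-2,1,0,-7],[-4,2,0,-14],[-6,3,0,-21],[-8,4,0,-28],[-10,5,0,-35],[-12.3,6,0,-42],[-12.3,6,0,-49],[-12.3,6,0,-56]]]' 4.2 | grep eef
python3 -m inch '[[[0,0,0,-7],[0,0,0,-14],[0,0,0,-21],[0,0,0,-28],[0,0,0,-34],[0,0,0,-34],[0,0,0,-34],[0,0,0,-34]]]' | grep -E 'eef|rot'
python3 - <<'E'
from h import *
p,im=snap('wrist','w13'); t,R=pose(); print(t,R.as_euler('xyz')[2]*57.3, proj(p,[[439,294,71]]))
hsv=cv2.cvtColor(im,cv2.COLOR_BGR2HSV)
m=((hsv[...,0]>10)&(hsv[...,0]<28)&(hsv[...,1]>110)&(hsv[...,2]>110)).astype(np.uint8)
for c in cv2.findContours(m,0,2)[0]:
    if cv2.contourArea(c)>100: print(cv2.boundingRect(c),cv2.contourArea(c),onz(p,[c.reshape(-1,2).mean(0)],73))
x=np.array([.598,.802,0]);y=np.array([-.802,.598,0]);o=np.array([513,391,0])
b=proj(p,[o-123*x+s*98*y+[0,0,71] for s in(-1,1)])
for u in b: cv2.circle(im,tuple(int(i) for i in u),3,(0,0,255),1)
cv2.imwrite('pics/w13.png',im); print(b)
E
```

```text
eef_pos: [438.7, 291.9, 173.3]
eef_pos: [439.1, 294.3, 174.0]
tool_rot: [-3.14, -0.001, 2.502]
[439.25506396 294.41865114 174.2277148 ] 143.3838816335666 [[250.86993888 180.64655387]]
(371, 365, 23, 16) 147.5 [[762.44800775 275.72001375  73.        ]]
(245, 154, 19, 58) 842.5 [[443.00355878 294.56093081  73.        ]]
(495, 9, 17, 28) 216.0 [[456.13504576 569.97377826  73.        ]]
[[249.91078442 262.62062957]
 [249.85376399  83.75952326]]
```

```bash
python3 -m inch '[[[0,0.1,4,0],[0,0.2,8,0],[0,0.2,11,0],[0,0.2,13,0],[0,0.2,14,0],[0,0.2,14.6,0],[0,0.2,15,0],[0,0.2,15,0]]]' | grep -E 'eef|force'
python3 -m inch '[[[0,0,0,0],[0,0,0,0],[0,0,0,0],[0,0,0,0],[0,0,0,0],[0,0,0,0]]]' 1
```

```text
eef_pos: [441.0, 296.7, 25.0]
force: [-1.0, -0.5, 0.2]
gripper_force: 0.0
clock: 36.63
eef_pos: [441.3, 296.4, 25.9]
tool_rot: [3.14, 0.001, 2.504]
force: [-1.1, -0.5, 6.1]
width: 17.8
gripper_force: 58.6
```

```bash
python3 -m inch '[[[0,0.3,-1.2,0],[0,0.67,-2.41,0],[0,1.2,-3.6,0],[0,1.8,-4.63,0],[0,2.6,-5.7,0],[0,3.35,-6.59,0],[0,4.3,-7.5,0],[0,5.26,-8.2,0]]]' | grep -E 'eef|force'
python3 -m inch '[[[0,1.1,-0.65,0],[0,2.2,-1.19,0],[0,3.4,-1.6,0],[0,4.58,-1.93,0],[0,5.6,-2.1,0],[0,6,-2.14,0],[0,6,-2.14,0],[0,6,-2.14,0]]]'
python3 -m inch '[[[0,0,-0.2,0],[0,0,-0.4,0],[0,0,-0.7,0],[0,0,-1,0],[0,0,-1.4,0],[0,0,-1.8,0],[0,0,-2,0],[0,0,-2,0]]]'
```

```text
eef_pos: [472.2, 338.3, 107.9]
force: [-1.1, -1.6, -0.6]
gripper_force: 59.4
clock: 37.97
eef_pos: [508.4, 387.2, 129.4]
tool_rot: [3.139, 0.001, 2.504]
force: [-0.3, -0.9, 6.8]
width: 18.0
gripper_force: 60.1
clock: 38.63
eef_pos: [507.8, 387.0, 148.6]
tool_rot: [3.141, 0.0, 2.505]
force: [0.3, 0.0, -7.8]
width: 17.5
gripper_force: 59.0
```

```bash
python3 -m inch '[[[0,0,-1,0],[0,0,-2.5,0],[0,0,-4.5,0],[0,0,-6.5,0],[0,0,-8.5,0],[0,0,-10.5,0],[0,0,-12.5,0],[0,0,-14,0]]]' | grep eef
python3 -m inch '[[[0,0,-0.3,0],[0,0,-0.5,0],[0,0,-0.5,0],[0,0,-0.5,0]]]'
python3 - <<'E'
from h import *
p=cam('wrist'); t,R=pose(); Rc=cv2.Rodrigues(p['rvec'])[0]
T=np.eye(4);T[:3,:3]=R.as_matrix();T[:3,3]=t
C=np.eye(4);C[:3,:3]=Rc;C[:3,3]=p['tvec'].ravel()
CT=C@T
T1=np.eye(4);T1[:3,:3]=Rot.from_euler('xyz',[np.pi,0,.287]).as_matrix();T1[:3,3]=[497.5,-242.7,356.5]
C1=CT@np.linalg.inv(T1); p1=dict(mtx=p['mtx'],D=p['D'],rvec=cv2.Rodrigues(C1[:3,:3])[0],tvec=C1[:3,3])
pt=cam('top')
def tri(a,b):
    (o1,d1),(o2,d2)=a,b; d1=d1[0]/np.linalg.norm(d1);d2=d2[0]/np.linalg.norm(d2)
    s=np.linalg.lstsq(np.c_[d1,-d2],o2-o1,rcond=None)[0]; A=o1+s[0]*d1;B=o2+s[1]*d2
    return ((A+B)/2).round(1),np.linalg.norm(A-B).round(1)
c1=lambda l:np.array([l],float)/3.8+[270,130]
print(tri(ray(p1,[[456,171]]),ray(pt,c1([451,52]))),tri(ray(p1,[[416,260]]),ray(pt,c1([505,161]))))
print(proj(p1,[[562.6,-415.3,299],[464.6,-423.3,299]]))
print('target',go([516,-400,290]))
E
```

```text
eef_pos: [507.6, 387.3, 290.6]
clock: 39.63
eef_pos: [507.3, 386.0, 291.8]
tool_rot: [-3.139, -0.0, 2.505]
force: [0.7, -0.5, -10.1]
width: 17.9
gripper_force: 59.3
(array([ 569.1, -423.8,  284. ]), np.float64(1.7)) (array([ 470.1, -433.4,  280.6]), np.float64(1.1))
[[455.01491931 179.02896316]
 [414.38082577 271.91755859]]
target [-47.45 -62.67   0.32]
```

```bash
python3 -m inch '[[[-0.3,-0.4,0,0],[-0.9,-1.2,0,-1],[-1.8,-2.4,0,-2],[-3,-4,0,-3],[-4.2,-5.6,0,-4],[-5.4,-7.2,0,-5],[-6.6,-8.8,0,-6],[-7.8,-10.4,0,-7]]]' | grep eef
python3 -m inch '[[[-1.1,-1.68,0,-1],[-2.2,-3.36,0,-2],[-3.3,-5.04,0,-3],[-4.4,-6.7,0,-4],[-5.5,-8.4,0,-5],[-6.6,-10.1,0,-6],[-7.7,-11.8,0,-7],[-8.8,-13.4,0,-8]]]' | grep -E 'eef|rot'
python3 - <<'E'
from h import *
print('target',go([518,-320,290]),pose()[1].as_euler('xyz')[2]*57.3)
E
```

```text
eef_pos: [507.9, 254.9, 292.3]
eef_pos: [518.5, 95.3, 292.6]
tool_rot: [-3.141, -0.001, 2.767]
target [-15.15 -38.67   0.28] 158.5439106816174
```

```bash
python3 -m inch '[[[-0.73,-1.86,0,-1],[-1.46,-3.7,0,-2],[-2.2,-5.6,0,-3],[-2.9,-7.5,0,-4],[-3.65,-9.3,0,-5],[-4.4,-11.2,0,-6],[-5.1,-13,0,-8],[-5.8,-14.9,0,-10]]]' | grep eef
python3 -m inch '[[[-0.4,-1.95,0,-2],[-0.8,-3.9,0,-4],[-1.2,-5.8,0,-6],[-1.6,-7.7,0,-8],[-2,-9.6,0,-10],[-2.4,-11.5,0,-12],[-2.8,-13,0,-14],[-3.2,-14,0,-16]]]' | grep -E 'eef|rot'
python3 -m inch '[[[0,-0.6,0,0],[0,-1,0,0],[0,-1.2,0,0],[0,-1.2,0,0],[0,-1.2,0,0],[0,-1.2,0,0]]]' | grep -E 'eef|rot'
python3 - <<'E'
from h import *
print('target',go([518,-445,290]),pose()[1].as_euler('xyz')[2]*57.3)
s,i=snap('scene','s2'); w,j=snap('wrist','w14'); 
E
```

```text
eef_pos: [517.8, -64.2, 292.7]
eef_pos: [520.5, -209.6, 292.1]
tool_rot: [-3.141, -0.002, -3.064]
eef_pos: [522.9, -217.4, 293.3]
tool_rot: [3.141, 0.0, -3.062]
target [  2.3  -22.65   0.32] -175.44086467339673
```

```bash
python3 -m inch '[[[0.2,-1,0,0],[0.4,-2.5,0,0],[0.7,-4.3,0,0],[1,-6.3,0,0],[1.3,-8.3,0,0],[1.5,-10.3,0,0],[1.6,-12,0,0],[1.7,-13.4,0,0]]]' | grep eef
python3 -m inch '[[[0,-0.4,0,0],[0,-0.6,0,0],[0,-0.6,0,0],[0,-0.6,0,0],[0,-0.6,0,0],[0,-0.6,0,0],[0,-0.6,0,0]]]' | grep -E 'eef|rot'
python3 - <<'E'
from h import *
w,j=snap('wrist','w15'); t,R=pose(); print(t)
tips=[[562.6,-415.3,299],[464.6,-423.3,299],[569,-424,299],[470,-433,299]]
bar=t+R.apply([[0,0,-45]])[0]
ends=bar+np.outer([-98,-50,50,98],R.apply([1,0,0]))
for u,c in zip(proj(w,tips),[(0,0,255)]*2+[(0,255,0)]*2): cv2.circle(j,tuple(int(np.clip(i,-2000,2000)) for i in u),3,c,1)
for u in proj(w,ends): cv2.circle(j,tuple(int(np.clip(i,-2000,2000)) for i in u),3,(255,0,0),1)
print(proj(w,tips),proj(w,ends))
s,i=snap('scene','s3'); k=cv2.resize(i[90:220,290:450],(400,325))
o=np.zeros((600,800,3),np.uint8); o[:384,:512]=j
# white-ish fine crop of scene next to it
o[384:600,0:266]=cv2.resize(i[90:220,290:450],(266,216)); cv2.imwrite('pics/m2.png',o[:, :512])
E
```

```text
eef_pos: [515.5, -356.9, 292.7]
eef_pos: [517.1, -357.9, 293.4]
tool_rot: [3.141, 0.0, -3.061]
[ 517.09472996 -358.31619147  293.32933233]
[[167.14512534 272.48615409]
 [152.72799172 135.53981777]
 [155.42460839 279.11677585]
 [137.48245425 143.0074403 ]] [[249.86184569 382.50587915]
 [249.78976899 323.78691206]
 [249.60675522 158.96177911]
 [249.5024406   51.62288358]]
```

View pics/m2.png

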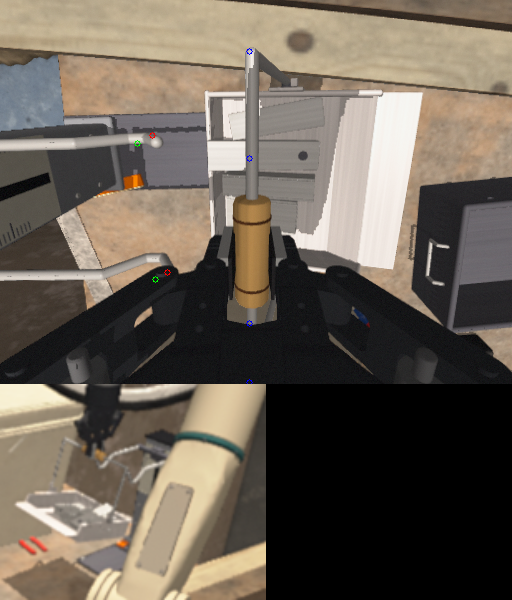

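The wrist view shows the bail bar matching its prediction, with the blue points on it. The near prong tip is at (155,142), the far one at about (164,262) partly behind the finger, and the loaded pan hangs level. I'll compute the tip positions from these pixels at several heights.

```bash
python3 - <<'E'
from h import *
w=cam('wrist')
for z in(299,295,288,280,272):
    q=onz(w,[[155,142],[164,262]],z); print(z,q.round(1).tolist(),np.linalg.norm(q[0]-q[1]).round(1))
o,_=ray(w,[[0,0]]);print(o, pose()[0])
p=cam('top');print(onz(p,np.array([[451,52],[505,161]])/3.8+[270,130],285))
E
```

```text
299 [[468.4, -422.7, 299.0], [553.9, -418.3, 299.0]] 85.6
295 [[469.0, -424.1, 295.0], [556.5, -419.6, 295.0]] 87.6
288 [[470.0, -426.5, 288.0], [561.0, -421.8, 288.0]] 91.1
280 [[471.2, -429.2, 280.0], [566.2, -424.3, 280.0]] 95.1
272 [[472.4, -431.9, 272.0], [571.4, -426.8, 272.0]] 99.1
[ 442.77956772 -364.19350207  470.55272259] [ 517.03616383 -358.72401485  293.26561452]
[[ 568.04928964 -422.42895683  285.        ]
 [ 468.59990374 -430.58569605  285.        ]]
```

```bash
python3 -m inch '[[[0.1,-0.6,0,0],[0.1,-1.8,0,0],[0.2,-3.2,0,0],[0.2,-4.8,0,0],[0.3,-6.2,0,0],[0.4,-7.4,0,0],[0.4,-8.3,0,0],[0.4,-8.8,0,0]]]' | grep -E 'eef'
python3 -m inch '[[[0,0,0.3,0],[0,0,0.9,0],[0,0,1.7,0],[0,0,2.5,0],[0,0,3.3,0],[0,0,3.9,0],[0,0,4.2,0],[0,0,4.2,0]]]' | grep -E 'eef|force'
python3 -m inch '[[[0,0,0.2,0],[0,0,0.4,0],[0,0,0.6,0],[0,0,0.8,0],[0,0,1.0,0],[0,0,1.2,0],[0,0,1.4,0],[0,0,1.4,0]]]' | grep -E 'eef|force'
python3 -m inch '[[[0,0,0.2,0],[0,0,0.4,0],[0,0,0.6,0],[0,0,0.8,0],[0,0,1.0,0],[0,0,1.0,0]]]' | grep -E 'eef|force'
python3 -m inch '[[[0,0,0.2,0],[0,0,0.4,0],[0,0,0.6,0],[0,0,0.8,0],[0,0,1.0,0],[0,0,1.0,0]]]' | grep -E 'eef|force'
```

```text
eef_pos: [519.1, -449.9, 292.5]
eef_pos: [519.2, -447.0, 249.9]
force: [-0.1, 0.8, -9.4]
gripper_force: 59.3
eef_pos: [519.5, -447.1, 236.5]
force: [-0.0, 1.0, -10.3]
gripper_force: 59.3
eef_pos: [519.9, -447.3, 226.8]
force: [-0.1, 1.2, -8.5]
gripper_force: 59.4
eef_pos: [519.8, -447.4, 216.8]
force: [-0.2, 1.8, -6.3]
gripper_force: 59.5
```

```bash
python3 -m inch '[[[0,0,0.2,0],[0,0,0.4,0],[0,0,0.6,0],[0,0,0.8,0],[0,0,1.0,0],[0,0,1.2,0],[0,0,1.4,0],[0,0,1.6,0]]]' | grep -E 'eef|force'
python3 -m inch '[[[0,0,0.2,0],[0,0,0.4,0],[0,0,0.6,0],[0,0,0.8,0],[0,0,1.0,0],[0,0,1.2,0],[0,0,1.4,0],[0,0,1.4,0]]]' | grep -E 'eef|force'
python3 -m inch '[[[0,0,0.2,0],[0,0,0.4,0],[0,0,0.4,0],[0,0,0.4,0]]]' | grep -E 'eef|force'
```

```text
eef_pos: [519.9, -447.5, 201.2]
force: [-0.5, 1.6, -3.0]
gripper_force: 59.8
eef_pos: [519.9, -447.4, 186.9]
force: [0.1, 1.5, 0.5]
gripper_force: 60.1
eef_pos: [519.9, -447.5, 183.2]
force: [-1.0, 2.6, 0.3]
gripper_force: 60.2
```

```bash
python3 -m inch '[[[0,0,0,0],[0,0,0,0],[0,0,0,0],[0,0,0,0],[0,0,0,0],[0,0,0,0]]]' 5 | grep -E 'eef|force|width'
python3 - <<'E'
from h import *
w,j=snap('wrist','w16');hsv=cv2.cvtColor(j,cv2.COLOR_BGR2HSV)
m=((hsv[...,0]>10)&(hsv[...,0]<28)&(hsv[...,1]>110)&(hsv[...,2]>90)).astype(np.uint8)
for c in cv2.findContours(m,0,2)[0]:
    if cv2.contourArea(c)>300: print(cv2.boundingRect(c),c.reshape(-1,2).mean(0))
E
python3 -m inch '[[[0,0,-0.5,0],[0,0,-1.5,0],[0,0,-3,0],[0,0,-5,0],[0,0,-7,0],[0,0,-9,0],[0,0,-11,0],[0,0,-11,0]]]' | grep -E 'eef|force|width'
```

```text
eef_pos: [519.7, -447.9, 183.2]
force: [-0.5, 0.3, -0.3]
width: 50.2
gripper_force: 0.0
(240, 289, 35, 21) [254.66666667 298.86666667]
(237, 222, 38, 72) [256.26666667 264.36666667]
(236, 196, 38, 29) [251.87931034 207.        ]
(153, 196, 27, 21) [166.         205.73684211]
eef_pos: [522.2, -447.8, 298.9]
force: [0.2, 0.8, 0.9]
width: 50.4
gripper_force: 0.0
```

```bash
W='[[[0,0,0,0],[0,0,0,0],[0,0,0,0],[0,0,0,0],[0,0,0,0],[0,0,0,0],[0,0,0,0],[0,0,0,0]]]'
cat > d.py <<'E'
from h import *
a=get_image('wrist').astype(int); b=get_image('wrist').astype(int); get_image('wrist'); c=get_image('wrist').astype(int)
d=np.abs(c-a).max(2); d[340:]=0; print('moving px',(d>25).sum(),(np.abs(b-a).max(2)>25).sum(),sensors.read_state()['clock'])
cv2.imwrite('pics/last.png',c.astype(np.uint8))
hsv=cv2.cvtColor(c.astype(np.uint8),cv2.COLOR_BGR2HSV); m=((hsv[...,0]>10)&(hsv[...,0]<28)&(hsv[...,1]>110)&(hsv[...,2]>90)).astype(np.uint8)
for k in cv2.findContours(m,0,2)[0]:
    r=cv2.boundingRect(k)
    if cv2.contourArea(k)>300 and 200<r[0]<300: print('roller',r)
print('pose',pose()[0])
E
python3 -m inch '[[[0,0,0,0],[0,0,0,0],[0,0,0,0],[0,0,0,0],[0,0,0,0],[0,0,0,0],[0,0,0,0],[0,0,0,0]]]' | grep clock; python3 d.py
python3 -m inch '[[[0,0,0,0],[0,0,0,0],[0,0,0,0],[0,0,0,0],[0,0,0,0],[0,0,0,0],[0,0,0,0],[0,0,0,0]]]' | grep clock; python3 -m inch '[[[0,0,0,0],[0,0,0,0],[0,0,0,0],[0,0,0,0],[0,0,0,0],[0,0,0,0],[0,0,0,0],[0,0,0,0]]]' | grep clock;python3 d.py
python3 -m inch '[[[0,0,0,0],[0,0,0,0],[0,0,0,0],[0,0,0,0],[0,0,0,0],[0,0,0,0],[0,0,0,0],[0,0,0,0]]]' | grep clock; python3 d.py
```

```text
clock: 50.8
moving px 582 244 51.0
roller (243, 159, 22, 68)
pose [ 519.728057   -447.51905106  293.08700599]
clock: 51.67
clock: 52.33
moving px 4 3 52.5333
roller (243, 159, 22, 68)
pose [ 519.75457571 -447.54037424  293.11722914]
clock: 53.2
moving px 3 4 53.4
roller (243, 159, 22, 68)
pose [ 519.72577861 -447.54472371  293.10604739]
```

```bash
python3 -m inch '[[[0,0,0,0],[0,0,0,0],[0,0,0,0],[0,0,0,0],[0,0,0,0],[0,0,0,0],[0,0,0,0],[0,0,0,0]]]' | grep clock; python3 -m inch '[[[0,0,0,0],[0,0,0,0],[0,0,0,0],[0,0,0,0],[0,0,0,0],[0,0,0,0],[0,0,0,0],[0,0,0,0]]]' | grep clock
python3 d.py
python3 - <<'E'
from h import *
w=cam('wrist'); print(onz(w,[[254,193]],228),pose()[0])
E
python3 -m inch '[[[0,0,2,0],[0,0,5,0],[0,0,8,0],[0,0,9.5,0],[0,0,10.5,0],[0,0,11,0],[0,0,11,0],[0,0,11,0]]]' | grep -E 'eef|force|width'
```

```text
clock: 54.07
clock: 54.73
moving px 3 6 54.9333
roller (243, 159, 22, 68)
pose [ 519.75225483 -447.53386993  293.11051514]
[[ 521.85233788 -444.3851936   228.        ]] [ 519.75225483 -447.53386993  293.11051514]
eef_pos: [520.5, -447.7, 184.2]
force: [0.6, 0.4, 0.2]
width: 49.9
gripper_force: 0.0
```

```bash
python3 -m inch '[[[0,0,0.1,0],[0,0,0.1,0],[0,0,0.1,0],[0,0,0.1,0],[0,0,0.1,0],[0,0,0.1,0]]]' 1 | grep -E 'eef|force|width'
python3 -m inch '[[[0,0,-0.2,0],[0,0,-0.4,0],[0,0,-0.7,0],[0,0,-1,0],[0,0,-1.3,0],[0,0,-1.6,0],[0,0,-1.9,0],[0,0,-2.2,0]]]' | grep -E 'eef|force'
python3 -m inch '[[[0,0,-0.3,0],[0,0,-0.6,0],[0,0,-0.9,0],[0,0,-1.2,0],[0,0,-1.5,0],[0,0,-1.8,0],[0,0,-2.1,0],[0,0,-2.4,0]]]' | grep -E 'eef|force'
python3 -m inch '[[[0,0,-0.3,0],[0,0,-0.9,0],[0,0,-1.6,0],[0,0,-2.6,0],[0,0,-3.8,0],[0,0,-5,0],[0,0,-6.2,0],[0,0,-6.6,0]]]' | grep -E 'eef|force|width'
python3 - <<'E'
from h import *
p=cam('wrist'); t,R=pose(); Rc=cv2.Rodrigues(p['rvec'])[0]
T=np.eye(4);T[:3,:3]=R.as_matrix();T[:3,3]=t
C=np.eye(4);C[:3,:3]=Rc;C[:3,3]=p['tvec'].ravel(); CT=C@T; np.save('CT.npy',CT)
# w15: pan features in tool frame (tool y = pan x, tool x = -? )
P=dict(mtx=p['mtx'],D=p['D'],rvec=cv2.Rodrigues(CT[:3,:3])[0],tvec=CT[:3,3])
# tool frame: bar at z=-45; pan z up = -tool z; underside at tool z = -45+175=130
f=lambda x,y,z:[y,x,130-z]   # pan(x,y,z)->tool (sign of y by symmetry)
print('lip edge',proj(P,[f(118,90,22),f(118,-90,22)]).round(),'rear',proj(P,[f(-80,90,42),f(80,90,42)]).round())
E
```

```text
eef_pos: [520.3, -445.3, 182.4]
force: [-0.1, 5.2, -0.9]
width: 17.6
gripper_force: 58.5
eef_pos: [520.2, -445.4, 203.7]
force: [1.2, 5.0, -4.1]
gripper_force: 58.5
eef_pos: [518.9, -448.0, 227.5]
force: [0.7, 2.3, -8.1]
gripper_force: 58.6
eef_pos: [521.0, -447.7, 297.5]
force: [0.4, 0.0, -8.2]
width: 17.9
gripper_force: 58.8
lip edge [[370.  91.]
 [351. 253.]] rear [[164.  90.]
 [338.  90.]]
```

```bash
cat > lip.py <<'E'
from h import *
CT=np.load('CT.npy'); p=cam('wrist')
P=dict(mtx=p['mtx'],D=p['D'],rvec=cv2.Rodrigues(CT[:3,:3])[0],tvec=CT[:3,3])
f=lambda x,y,z:[y,x,130-z]
pr=proj(P,[f(118,60,22),f(118,-60,22),f(-81,60,42)])
for k in range(3):
    im=get_image('wrist'); h=cv2.cvtColor(im,cv2.COLOR_BGR2HSV)
    out=[]
    for u,v in pr[:2]:
        r=h[int(v)-1:int(v)+2].mean(0); ok=(r[:,1]<45)&(r[:,2]>110); x=330
        while x<511 and ok[x:x+3].any(): x+=1
        out.append(x)
    r=h[int(pr[2][1])].astype(int); print('lip edge',out,'pred',pr[:2,0].round(), 'row v', r[140:440:20,2].tolist())
E
python3 -m inch '[[[0,1,0,0],[0,2.5,0,0],[0,4.5,0,0],[0,6.5,0,0],[0,8.5,0,0],[0,10,0,0],[0,11,0,0],[0,11.3,0,0]]]' | grep -E 'eef|rot'
python3 -m inch '[[[0,0,0,0],[0,0,0,0],[0,0,0,0],[0,0,0,0],[0,0,0,0],[0,0,0,0],[0,0,0,0],[0,0,0,0]]]' | grep clock;python3 lip.py
python3 -m inch '[[[0,0,0,0],[0,0,0,0],[0,0,0,0],[0,0,0,0],[0,0,0,0],[0,0,0,0],[0,0,0,0],[0,0,0,0]]]' | grep clock;python3 lip.py;
python3 -m inch '[[[0,0,0,0],[0,0,0,0],[0,0,0,0],[0,0,0,0],[0,0,0,0]]]' | grep -E 'clock|force';python3 lip.py
```

```text
eef_pos: [510.6, -331.5, 294.2]
tool_rot: [3.14, -0.001, -3.059]
clock: 59.43
lip edge [365, 354] pred [366. 353.] row v [117, 124, 166, 247, 247, 246, 144, 143, 147, 141, 247, 245, 187, 187, 162]
lip edge [386, 373] pred [366. 353.] row v [120, 122, 125, 247, 240, 245, 150, 144, 138, 143, 223, 248, 248, 185, 160]
lip edge [407, 391] pred [366. 353.] row v [119, 123, 124, 231, 244, 239, 143, 145, 142, 155, 218, 219, 247, 248, 162]
clock: 60.25
lip edge [355, 345] pred [366. 353.] row v [119, 166, 248, 247, 247, 247, 142, 158, 146, 155, 246, 183, 187, 190, 162]
lip edge [372, 360] pred [366. 353.] row v [119, 125, 81, 246, 247, 246, 148, 146, 148, 145, 248, 248, 187, 186, 158]
lip edge [390, 376] pred [366. 353.] row v [119, 123, 125, 115, 239, 244, 148, 142, 141, 139, 222, 248, 247, 186, 161]
clock: 60.82
force: [0.8, -0.3, -9.3]
gripper_force: 58.9
lip edge [357, 347] pred [366. 353.] row v [119, 238, 248, 246, 247, 246, 144, 133, 145, 146, 246, 181, 188, 185, 163]
lip edge [346, 337] pred [366. 353.] row v [121, 96, 248, 247, 245, 243, 143, 150, 145, 158, 245, 182, 189, 187, 162]
lip edge [339, 331] pred [366. 353.] row v [145, 160, 248, 248, 244, 237, 139, 152, 154, 157, 195, 182, 189, 186, 162]
```

```bash
python3 -m inch '[[[0,0.2,0,0],[0.1,0.6,0,0.5],[0.15,1.2,0,1.5],[0.25,2,0,3],[0.37,3,0,5],[0.5,4.2,0,7],[0.7,5.6,0,10],[0.88,7.2,0,13]]]' | grep -E 'eef'
python3 - <<'E'
from h import *
print(go([430,60,290]),pose()[1].as_euler('xyz')[2]*57.3,pose()[0])
E
```

```text
eef_pos: [496.2, -262.3, 294.1]
[11.41 30.86  0.43] 171.3317558209642 [ 496.21662627 -262.29367063  294.10896123]
```

```bash
python3 -m inch '[[[0.6,1.6,0,5],[1.2,3.2,0,10],[1.8,4.8,0,15],[2.4,6.4,0,20],[3,8,0,25],[3.6,9.6,0,30],[4.2,11.2,0,35],[4.7,12.8,0,40]]]' | grep -E 'eef'
python3 - <<'E'
from h import *
print(go([430,60,290]),pose()[1].as_euler('xyz')[2]*57.3,pose()[0])
E
```

```text
eef_pos: [468.4, -127.5, 294.5]
[16.62  9.49  0.46] 131.31664509690748 [ 468.40673886 -127.4989628   294.5194056 ]
```

```bash
python3 -m inch '[[[1.48,0.84,0,4],[2.95,1.69,0,8],[4.43,2.53,0,12],[5.9,3.37,0,16],[7.38,4.2,0,19],[8.77,5,0,22],[9.98,5.7,0,24],[11,6.3,0,26]]]' | grep -E 'eef'
python3 - <<'E'
from h import *
print(go([430,60,290]),pose()[1].as_euler('xyz')[2]*57.3,pose()[0])
E
```

```text
eef_pos: [442.1, -3.2, 294.5]
[6.41 0.52 0.45] 105.52635595917408 [442.12473814  -3.17210502 294.50139066]
```

```bash
python3 -m inch '[[[1.1,0.1,0,1],[2.1,0.2,0,2],[3,0.3,0,3],[3.8,0.3,0,4],[4.5,0.4,0,5],[5.1,0.4,0,5],[5.6,0.5,0,5],[6,0.5,0,5]]]' | grep -E 'eef'
python3 -m inch '[[[0.2,0,0,0],[0.4,0,0,0],[0.4,0,0,0],[0.4,0,0,0],[0.4,0,0,0],[0.4,0,0,0],[0.4,0,0,0],[0.4,0,0,0]]]' | grep -E 'eef'
python3 lip.py
python3 -m inch '[[[0,0,0,0],[0,0,0,0],[0,0,0,0],[0,0,0,0],[0,0,0,0],[0,0,0,0],[0,0,0,0],[0,0,0,0]]]' | grep clock;python3 lip.py
python3 - <<'E'
from h import *
t,R=pose();print(t,R.as_euler('xyz')[2]*57.3)
w=cam('wrist'); im=get_image('wrist'); cv2.imwrite('pics/w20.png',im)
print(proj(w,[[528.8-25,78.5+128,113],[528.8+24,78.5-128,113],[528.8,78.5,113]]).round())
p=cam('top'); it=get_image('top');cv2.imwrite('pics/t20.png',it)
E
```

```text
eef_pos: [431.5, 54.1, 294.3]
eef_pos: [431.0, 56.7, 294.0]
lip edge [441, 354] pred [366. 353.] row v [108, 128, 161, 245, 152, 151, 146, 144, 144, 224, 248, 246, 115, 112, 111]
lip edge [441, 353] pred [366. 353.] row v [108, 127, 160, 245, 153, 153, 149, 146, 143, 224, 249, 247, 116, 115, 111]
lip edge [441, 354] pred [366. 353.] row v [109, 128, 164, 245, 153, 151, 146, 147, 143, 224, 248, 246, 117, 116, 111]
clock: 65.12
lip edge [441, 358] pred [366. 353.] row v [106, 127, 88, 245, 151, 148, 146, 144, 139, 223, 248, 248, 116, 114, 113]
lip edge [441, 356] pred [366. 353.] row v [110, 128, 87, 245, 154, 151, 149, 148, 139, 223, 248, 248, 114, 113, 110]
lip edge [441, 356] pred [366. 353.] row v [108, 128, 88, 245, 152, 150, 148, 145, 138, 225, 248, 248, 116, 113, 108]
[431.07903679  56.89564323 294.02221353] 100.49786992526286
[[333.  57.]
 [319. 250.]
 [326. 163.]]
```

```bash
python3 - <<'E'
from h import *
im=cv2.imread('pics/w20.png');h=cv2.cvtColor(im,cv2.COLOR_BGR2HSV);w=cam('wrist')
for r in(64,72,80):
    print(r,'S',h[r,306:366:3,1].tolist(),'V',h[r,306:366:3,2].tolist())
b=np.array([.983,.182,0]);by=np.array([-.182,.983,0]); m=np.array([533.7,79.4,115])
print(proj(w,[m+by*115,m+by*105,m+by*95,m+by*115-b*5]).round())
# top view rim mid: intensity profile across near rim at y=+-60
pt=cam('top');it=cv2.imread('pics/top0.png')
g=cv2.cvtColor(it,cv2.COLOR_BGR2GRAY).astype(np.float32)
for yy in(-90,-40,20,70):
    q=[m+by*yy+b*s for s in range(-24,25,3)]; u=proj(pt,q).astype(np.float32)
    print(yy,cv2.remap(g,u[None,:,0],u[None,:,1],cv2.INTER_LINEAR)[0].round().astype(int).tolist())
E
```

```text
64 S [67, 70, 64, 63, 63, 21, 14, 7, 40, 9, 13, 15, 19, 12, 13, 13, 26, 26, 27, 14] V [174, 168, 163, 165, 89, 37, 37, 39, 38, 88, 118, 70, 41, 41, 39, 38, 40, 40, 38, 37]
72 S [69, 64, 60, 13, 22, 14, 15, 44, 13, 16, 12, 12, 11, 11, 17, 13, 9, 13, 9, 11] V [181, 180, 178, 38, 35, 36, 35, 35, 40, 98, 110, 109, 120, 121, 121, 117, 116, 119, 113, 117]
80 S [67, 64, 61, 8, 22, 15, 7, 14, 19, 14, 15, 15, 13, 13, 13, 13, 13, 13, 11, 13] V [176, 180, 183, 33, 35, 34, 36, 36, 53, 108, 105, 122, 122, 121, 119, 119, 116, 118, 116, 115]
[[338.  70.]
 [337.  79.]
 [336.  88.]
 [334.  70.]]
-90 [37, 37, 37, 37, 50, 72, 94, 95, 96, 98, 101, 102, 102, 101, 102, 101, 101]
-40 [37, 37, 37, 38, 47, 69, 90, 96, 96, 100, 102, 103, 102, 102, 102, 102, 101]
20 [36, 36, 36, 37, 46, 68, 90, 96, 100, 102, 104, 105, 105, 104, 103, 103, 103]
70 [36, 35, 36, 37, 45, 67, 88, 96, 95, 99, 103, 105, 105, 104, 103, 103, 103]
```

```bash
python3 -m inch '[[[0,0,0.2,0],[0,0,0.7,0],[0,0,1.4,0],[0,0,2.2,0],[0,0,3.1,0],[0,0,4,0],[0,0,4.8,0],[0,0,5.4,0]]]' | grep -E 'eef|force'
python3 -m inch '[[[0,0,0.3,0],[0,0,0.6,0],[0,0,0.9,0],[0,0,1.1,0],[0,0,1.1,0],[0,0,1.1,0]]]' | grep -E 'eef|force'
python3 -m inch '[[[0,0,0.2,0],[0,0,0.4,0],[0,0,0.5,0],[0,0,0.5,0],[0,0,0.5,0]]]' | grep -E 'eef|force'
```

```text
eef_pos: [430.5, 56.8, 238.7]
force: [-1.1, 0.9, -9.2]
gripper_force: 58.8
eef_pos: [431.6, 57.0, 229.3]
force: [0.2, 0.1, -8.9]
gripper_force: 58.9
eef_pos: [431.2, 56.9, 224.1]
force: [-0.3, -0.3, -8.9]
gripper_force: 58.9
```

```bash
python3 -m inch '[[[0,0,0.2,0],[0,0,0.4,0],[0,0,0.4,0],[0,0,0.4,0]]]' | grep -E 'eef|force'
python3 -m inch '[[[0,0,0.2,0],[0,0,0.4,0],[0,0,0.4,0],[0,0,0.4,0]]]' | grep -E 'eef|force'
python3 -m inch '[[[0,0,0.2,0],[0,0,0.4,0],[0,0,0.4,0],[0,0,0.4,0]]]' | grep -E 'eef|force'
python3 -m inch '[[[0,0,0.2,0],[0,0,0.4,0],[0,0,0.4,0],[0,0,0.4,0]]]' | grep -E 'eef|force'; python3 lip.py
```

```text
eef_pos: [431.2, 56.9, 220.0]
force: [-0.5, -0.5, -9.1]
gripper_force: 58.9
eef_pos: [429.0, 56.4, 216.0]
force: [-6.1, -1.3, 0.2]
gripper_force: 60.0
eef_pos: [424.0, 55.4, 212.1]
force: [-19.0, -4.0, 16.8]
gripper_force: 61.9
eef_pos: [418.8, 54.3, 207.9]
force: [-30.1, -3.3, 29.0]
gripper_force: 63.4
lip edge [429, 409] pred [366. 353.] row v [114, 128, 193, 101, 233, 145, 144, 140, 142, 248, 212, 213, 249, 248, 112]
lip edge [500, 472] pred [366. 353.] row v [114, 127, 192, 102, 232, 144, 145, 142, 140, 249, 210, 212, 248, 248, 112]
lip edge [429, 472] pred [366. 353.] row v [114, 126, 193, 101, 232, 144, 145, 140, 140, 249, 213, 213, 248, 248, 112]
```

```bash
python3 -m inch '[[[0,0,-0.3,0],[0,0,-0.6,0],[0,0,-0.9,0],[0,0,-1.1,0],[0,0,-1.1,0],[0,0,-1.1,0],[0,0,-1.1,0]]]' | grep -E 'eef|force'
python3 lip.py
python3 -m inch '[[[0,0,-0.2,0],[0,0,-0.4,0],[0,0,-0.4,0],[0,0,-0.4,0]]]' | grep -E 'eef|force'; python3 lip.py
```

```text
eef_pos: [431.4, 56.9, 218.8]
force: [-0.1, -0.6, -9.1]
gripper_force: 58.9
lip edge [476, 370] pred [366. 353.] row v [128, 148, 198, 248, 242, 147, 149, 145, 161, 220, 219, 248, 118, 113, 113]
lip edge [409, 370] pred [366. 353.] row v [128, 133, 212, 248, 243, 149, 151, 145, 163, 220, 220, 248, 118, 114, 115]
lip edge [410, 370] pred [366. 353.] row v [128, 133, 216, 248, 243, 147, 150, 146, 163, 220, 220, 248, 125, 114, 113]
eef_pos: [431.5, 57.0, 223.3]
force: [-0.6, 0.8, -7.6]
gripper_force: 59.0
lip edge [407, 367] pred [366. 353.] row v [123, 55, 167, 248, 244, 147, 151, 149, 163, 222, 226, 248, 118, 114, 115]
lip edge [408, 367] pred [366. 353.] row v [121, 54, 178, 248, 243, 148, 150, 147, 162, 223, 229, 248, 119, 110, 113]
lip edge [408, 367] pred [366. 353.] row v [119, 53, 182, 248, 243, 145, 151, 145, 161, 221, 227, 248, 118, 111, 113]
```

```bash
python3 -m inch '[[[0,0.4,0.2,0],[0,0.8,0.2,0],[0,1.3,0.1,0],[0,1.8,-0.1,0],[0,1.8,-0.1,0],[0,1.8,-0.1,0]]]' | grep -E 'eef|force'
python3 lip.py | tail -1
python3 -m inch '[[[0,0.5,-0.3,0],[0,1,-0.5,0],[0,1.5,-0.75,0],[0,2,-0.95,0],[0,2.5,-1.1,0],[0,2.9,-1.25,0],[0,2.9,-1.25,0]]]' | grep -E 'eef|force'
python3 lip.py | tail -1
```

```text
eef_pos: [444.4, 58.9, 225.4]
force: [-17.9, -4.8, 22.0]
gripper_force: 62.5
lip edge [467, 355] pred [366. 353.] row v [126, 203, 164, 245, 247, 153, 147, 142, 140, 227, 248, 248, 116, 111, 114]
eef_pos: [477.6, 65.2, 240.0]
force: [-11.6, -4.2, 26.2]
gripper_force: 62.8
lip edge [435, 330] pred [366. 353.] row v [93, 250, 247, 245, 154, 148, 159, 153, 161, 246, 122, 118, 119, 118, 116]
```

```bash
python3 -m inch '[[[0,0.6,-0.3,0],[0,1.2,-0.55,0],[0,1.8,-0.75,0],[0,2.4,-0.9,0],[0,3,-1,0],[0,3.7,-1.1,0],[0,4.5,-1.15,0],[0,5.3,-1.2,0]]]' | grep -E 'eef|force'
python3 -m inch '[[[0,0.9,0,0],[0,1.7,0.12,0],[0,2.5,0.25,0],[0,3.3,0.4,0],[0,4.1,0.6,0],[0,4.8,0.82,0],[0,5.6,1.12,0],[0,6.4,1.4,0]]]' | grep -E 'eef|force'
```

```text
eef_pos: [530.0, 75.3, 248.3]
force: [-3.6, -0.8, -8.6]
gripper_force: 59.5
eef_pos: [593.4, 87.0, 234.5]
force: [-3.7, -1.0, -5.1]
gripper_force: 59.8
```

```bash
python3 -m inch '[[[0,0.9,0.3,0],[0,1.8,0.65,0],[0,2.7,1,0],[0,3.57,1.4,0],[0,4.3,1.85,0],[0,4.9,2.3,0],[0,5.5,2.8,0],[0,6.1,3.3,0]]]' | grep -E 'eef|force'
python3 -m inch '[[[0,0,0,0],[0,0,0,0],[0,0,0,0],[0,0,0,0],[0,0,0,0],[0,0,0,0]]]' | grep -E 'eef|force'
python3 - <<'E'
from h import *
it=get_image('top'); cv2.imwrite('pics/t21.png',it); im=get_image('wrist'); cv2.imwrite('pics/w21.png',im); s=get_image('scene'); cv2.imwrite('pics/s21.png',s)
p=cam('top'); b=np.array([.983,.182,0]);by=np.array([-.182,.983,0]); m=np.array([531.5,79,5])
h=cv2.cvtColor(it,cv2.COLOR_BGR2GRAY).astype(np.float32)
g=np.array([[m+b*s+by*y for y in range(-115,116,15)] for s in range(20,215,15)]).reshape(-1,3); u=proj(p,g).astype(np.float32)
v=cv2.remap(h,u[None,:,0],u[None,:,1],1)[0].reshape(13,-1).round().astype(int)
print(v)
E
```

```text
eef_pos: [654.1, 98.1, 201.6]
force: [-1.3, 0.8, -1.4]
gripper_force: 60.1
eef_pos: [652.6, 98.0, 202.1]
force: [-1.3, 0.2, -1.2]
gripper_force: 60.3
[[135 135 135 135 134 135 199 200 200 200 199 200 200 200  44  38]
 [137 136 136 137 137 137 181 203 202 202 202 202 201 201  89  86]
 [135 133 136 133 135 134 154 202 198 202 197 199 199 197 112  79]
 [ 88 104  87 122 183 126 103 107 101 112 111 110 114 114 114  70]
 [ 94 104  85 134 189 163 103  99  86 101  93  64 101 104 157  73]
 [ 91 106  85 105 106 105  88  99  71  87  95  62 137  83 146  69]
 [ 80 103  78 103 103 103  88  63  61  62  62  73 142 144 147  63]
 [ 88 104  78  98 100 100  96  61  60  60  60  74 108 146 161  94]
 [ 86 103  99 102 100 103 100  62  62  62  62  62  92 126 156 133]
 [ 95 105 105 105 105 105 104  73  63  61  62  61  61 112 161 131]
 [ 87 103 104 105 105 104 104 102  62  62  62  62  61  61 145 146]
 [ 80 102 102 103 104 103 103 104  77  61  62  79  97 101 150 115]
 [ 88 103 104 104 105  43  57  75  97  72  99 103 103 102 145 102]]
```

```bash
python3 -m inch '[[[0,-0.6,-0.5,0],[0,-1.3,-1.05,0],[0,-1.9,-1.5,0],[0,-2.56,-1.94,0],[0,-3.5,-2.5,0],[0,-4.5,-3,0],[0,-5.4,-3.4,0],[0,-6.4,-3.75,0]]]' | grep -E 'eef|force'
python3 -m inch '[[[0,-1,-0.35,0],[0,-2.1,-0.6,0],[0,-3.2,-0.78,0],[0,-4.3,-0.93,0],[0,-5.3,-1,0],[0,-6.4,-0.98,0],[0,-7.5,-0.9,0],[0,-8.5,-0.85,0]]]' | grep -E 'eef|force'
python3 -m inch '[[[0,0,0,0],[0,0,0,0],[0,0,0,0]]]' | grep -E 'eef|force'
python3 - <<'E'
from h import *
w=cam('wrist');im=get_image('wrist');cv2.imwrite('pics/w22.png',im); h=cv2.cvtColor(im,cv2.COLOR_BGR2HSV)
m=((h[...,1]<50)&(h[...,2]>125)).astype(np.uint8)
print(pose()[0],proj(w,[[531.5,79,115],[740,118,5],[640,98,5]]).round())
s=cv2.resize(cv2.cvtColor(im,cv2.COLOR_BGR2GRAY),(48,28),interpolation=cv2.INTER_AREA)
print('\n'.join(''.join(' .:-=+*#%@'[int(v)*10//256] for v in r) for r in s))
E
```

```text
eef_pos: [588.4, 86.2, 239.7]
force: [-1.8, -0.1, -3.7]
gripper_force: 60.2
eef_pos: [504.7, 70.1, 247.4]
force: [-1.6, -0.4, -5.0]
gripper_force: 59.9
eef_pos: [506.5, 70.5, 247.7]
force: [-1.2, -0.4, -3.8]
gripper_force: 59.9
[506.56171537  70.68320916 247.6584822 ] [[274. 171.]
 [404. 155.]
 [339. 156.]]
+++++=====:*#####+*********+*********++:..---===
+++++=====:*#####=**********+*********+:..---++-
+++++===-=:######=********************+:..:---==
*++++=====:######=****+#*+-------------------=+=
@@-=+=====:######=**+==%*--::::::.-*+::.....:=--
@@========:#####*+*=+++%+-=+====-=***+=:....:===
@@=::====*+#####**###+*%+++=+====***+==.....-***
@@=::====*+*#@@@@@@@%@%%****#==+***+===.....=***
@@=::====++*#@@@@@@@%#*%+****==++*====-....:+***
##=::=====***@@@@@%#+++++***++++======-....-+***
++=::====-*+*@@%#**+++++++**+##*======:....=*+:.
++=::====-++*#*****+++++++**++++======.....+*=  
++=-:====-+=*******++++=+++*###+======....:+*:  
#*=-:====-+=********+++=+*%@@@+======-....-*+  .
@@#--====-+=*********#===%@@#*=======-....=*=  :
@@#-+====-+++*****#%@#=++#@@+========:...:+*- .:
@@%-+====-**+**#%@@@@+-==+%@-::::::::....:*-=-:=
%%%=+====-**=*%@@@@*::=++::=.............=+:*###
+++++====-**=+**++=.::=++:: .............+--###*
+++++====-*#+-:.:=:  .=++.. .--.:=++=-::=+:*##=*
==+++====-**-. ..    .=++.       .-++:...--###**
+--======--.  ....   :===-    ...   ::.:..-###**
-=---===:.  .::..    =+***    ...-.   ..-++*#***
====--:   ..:-...    .-+--    ...::.    :+%%#+*+
=--::    ....  ..             .:   ...    :-**+-
::.   .........:               ... ......   :=-.
.    .::.....:.                  ......::.    .:
 . ....:.....                       ...::..   .
```

```bash
python3 -m inch '[[[0,-0.8,0.15,0],[0,-1.6,0.3,0],[0,-2.4,0.5,0],[0,-3.2,0.75,0],[0,-4,1.05,0],[0,-4.7,1.35,0],[0,-5.4,1.65,0],[0,-6,1.9,0]]]' | grep -E 'eef|force'
python3 -m inch '[[[0,-0.1,-0.2,0],[0,-0.2,-0.6,0],[0,-0.2,-1.2,0],[0,-0.2,-2,0],[0,-0.2,-3,0],[0,-0.2,-4,0],[0,-0.2,-5,0],[0,-0.2,-5.6,0]]]' | grep -E 'eef|force'
python3 -m inch '[[[0,0,-0.4,0],[0,0,-0.7,0],[0,0,-0.9,0],[0,0,-1,0],[0,0,-1,0],[0,0,-1,0],[0,0,-1,0]]]' | grep -E 'clock|eef|force'
python3 - <<'E'
from h import *
for i in range(3): print(sensors.read_state()['force'].round(1)); get_image('wrist')
im=get_image('wrist');cv2.imwrite('pics/w23.png',im)
it=get_image('top');cv2.imwrite('pics/t23.png',it)
s=cv2.resize(cv2.cvtColor(im,cv2.COLOR_BGR2GRAY)[60:280,120:430],(78,28),interpolation=cv2.INTER_AREA)
print('\n'.join(''.join(' .:-=+*#%@'[int(v)*10//256] for v in r) for r in s))
E
```

```text
eef_pos: [446.3, 59.7, 228.3]
force: [-0.1, 0.3, -4.7]
gripper_force: 59.9
eef_pos: [445.9, 59.8, 286.4]
force: [-0.6, -0.2, -5.4]
gripper_force: 59.9
clock: 77.23
eef_pos: [444.8, 59.5, 294.3]
force: [-0.2, 0.2, -4.7]
gripper_force: 59.9
[-0.2  0.2 -4.7]
[ 0.8  0.2 -5.3]
[-0.5  0.5 -5.1]
===========-.+####**##**###*=*+*%#+*++++++*++++-..:=:..................-=--:..
====--===-=:.*####***#****#++*+*%#++++++******=...:=-===---------::::-+*****+-
======-====::**###***#****#=+*+*%#+**++*******=...-=============-::-+********+
=====---===--****#####*####+*##*%%+*#*********+---+++++========::-+********+==
====----==+%***%%%%%%%%%%%%%%%%*%%+*%%%%%#****#%%%%%%%%@@@@@@@#-+********+====
=-==----===%=--#@@@@@@@@@@@@@@@*%%+*#****+*++++%%%%%%@@@@@@@@@#*******++======
======-===-%+--*@@@@@@@@@@@@%%#*%%++*+++*+++++*%%%%%%@@@@@@@@@#*****+=========
======-===:**--*@@@@@@@%##**+*+*%%++++++++++++*%%%%%%@@@@@@@@@*+=++===========
==-=======:+#--+%%###*+*+++*++++**+++++++++++++*%%%%%@@@@@@@@%================
=--======-.=#--=++++*++*+++*+++==+=+++++++++++++%%%%%@@@@@@@@#================
=--======-.=+--=++++
[... 701 characters left out ...]
*##*+--*@@@@@@@@@@=-==++++==@@@@@%%%%%%%%@@@@@@@@*--------------:...
========:=*#**#--+@@@@@@@@@@=:--===---@@@@@%%%%%%%%@@@@@@@@=..................
========.+****%=-=@@@@@@@@==--==++++=-==#@@%%%%%%%%@@@@@@@@:..................
========.*****%+-=%@@@%=---:.-==++++=::----*%%%%%%%@@@@@@@%...................
=====-=-:*****#*--=+++: .:-: -==++++=:.--. .=+*##%%@@@@@@@#:::::::::::::::::::
--=---=--*****##-----:  .--. -==++++=: :-:  .-----=*######*++++++++++++++++---
=--=-==:-*****#%+++=:   .:=. -==++++=: -:.   .=****************+*********+-:..
--=====::::..:+##**.  .   .. -==+++==...   .   -++++::..:-=************++=:...
====-:.   .   ...          . -==+++==:.          ...    .  .:=+*********++-...
```

```bash
python3 -m inch '[[[-0.2,0,0,0],[-0.6,0,0,-0.5],[-1.2,0,0,-1.5],[-2,0,0,-3],[-3,0,0,-5],[-4.2,0,0,-7],[-5.6,0,0,-10],[-7.2,0,0,-13]]]' | grep -E 'eef'
python3 - <<'E'
from h import *
print(go([519,-330,294]),pose()[1].as_euler('xyz')[2]*57.3,pose()[0])
E
```

```text
eef_pos: [458.2, -11.8, 294.7]
[-31.58  -7.22   0.07] 113.71075574721343 [458.20790667 -11.84450874 294.68170374]
```

```bash
python3 -m inch '[[[-1.66,-0.38,0,-5],[-3.3,-0.76,0,-10],[-5,-1.14,0,-15],[-6.6,-1.5,0,-20],[-8.3,-1.9,0,-25],[-10,-2.3,0,-30],[-11.6,-2.65,0,-35],[-13.3,-3,0,-40]]]' | grep -E 'eef'
python3 - <<'E'
from h import *
print(go([519,-330,294]),pose()[1].as_euler('xyz')[2]*57.3,pose()[0])
E
```

```text
eef_pos: [483.5, -146.8, 294.5]
[-11.3  -14.86   0.06] 153.7264781222588 [ 483.52612203 -146.75097158  294.51946487]
```

```bash
python3 -m inch '[[[-1.03,-1.35,0,-4],[-2,-2.6,0,-8],[-2.96,-3.9,0,-12],[-3.9,-5.2,0,-16],[-4.8,-6.4,0,-20],[-5.7,-7.5,0,-23],[-6.5,-8.5,0,-26],[-7.2,-9.5,0,-28]]]' | grep -E 'eef'
python3 - <<'E'
from h import *
print(go([520,-446.5,294]),pose()[1].as_euler('xyz')[2]*57.3,pose()[0])
E
```

```text
eef_pos: [505.5, -264.3, 294.1]
[-9.600e-01 -1.825e+01  1.000e-02] -178.45742549594067 [ 505.45900016 -264.28256328  294.09801491]
```

```bash
python3 -m inch '[[[-0.2,-1.2,0,-1],[-0.4,-2.4,0,-2],[-0.6,-3.6,0,-3],[-0.8,-4.8,0,-3],[-0.9,-6,0,-3],[-1,-7.2,0,-3],[-1,-8.4,0,-3],[-1,-9.6,0,-3]]]' | grep -E 'eef'
python3 - <<'E'
from h import *
print(go([520,-446.5,294]),pose()[1].as_euler('xyz')[2]*57.3,pose()[0])
E
```

```text
eef_pos: [518.1, -359.3, 294.5]
[ 0.49 -8.71  0.05] -175.53520197925465 [ 518.13547013 -359.30134398  294.50395932]
```

```bash
python3 -m inch '[[[0.1,-1.1,0,0],[0.1,-2.2,0,0],[0.2,-3.2,0,0],[0.2,-4.2,0,0],[0.3,-5.1,0,0],[0.3,-6,0,0],[0.4,-6.7,0,0],[0.5,-7.4,0,0]]]' | grep -E 'eef'
python3 -m inch '[[[0,-0.5,0,0],[0,-0.9,0,0],[0,-1.2,0,0],[0,-1.2,0,0],[0,-1.2,0,0],[0,-1.2,0,0],[0,-1.2,0,0],[0,-1.2,0,0]]]' | grep -E 'eef'
python3 -m inch '[[[0,0,0,0],[0,0,0,0],[0,0,0,0],[0,0,0,0],[0,0,0,0],[0,0,0,0],[0,0,0,0],[0,0,0,0]]]' | grep -E 'eef|clock'
python3 -m inch '[[[0,0,0.3,0],[0,0,0.9,0],[0,0,1.7,0],[0,0,2.5,0],[0,0,3.3,0],[0,0,4,0],[0,0,4.5,0],[0,0,4.8,0]]]' | grep -E 'eef|force'
python3 -m inch '[[[0,0,0.2,0],[0,0,0.4,0],[0,0,0.6,0],[0,0,0.8,0],[0,0,1.0,0],[0,0,1.2,0],[0,0,1.4,0],[0,0,1.6,0]]]' | grep -E 'eef|force'
```

```text
eef_pos: [519.1, -432.8, 294.5]
eef_pos: [520.1, -443.8, 294.7]
clock: 82.15
eef_pos: [520.0, -444.2, 294.6]
eef_pos: [519.5, -444.1, 245.4]
force: [-0.4, 0.0, -4.4]
gripper_force: 60.0
eef_pos: [520.0, -444.2, 230.5]
force: [0.6, -0.4, -5.4]
gripper_force: 60.0
```

```bash
python3 -m inch '[[[0,0,0.2,0],[0,0,0.4,0],[0,0,0.6,0],[0,0,0.8,0],[0,0,1.0,0],[0,0,1.2,0],[0,0,1.4,0],[0,0,1.6,0]]]' | grep -E 'eef|force'
python3 -m inch '[[[0,0,0.2,0],[0,0,0.4,0],[0,0,0.6,0],[0,0,0.8,0],[0,0,0.8,0],[0,0,0.8,0]]]' | grep -E 'eef|force'
python3 -m inch '[[[0,0,0.1,0],[0,0,0.2,0],[0,0,0.2,0],[0,0,0.2,0]]]' | grep -E 'eef|force'
```

```text
eef_pos: [520.0, -444.2, 214.7]
force: [-1.2, 1.1, -1.5]
gripper_force: 60.3
eef_pos: [520.0, -444.2, 206.7]
force: [-0.7, 0.1, -1.1]
gripper_force: 60.4
eef_pos: [520.0, -444.2, 204.7]
force: [-0.9, 0.7, -0.2]
gripper_force: 60.4
```

Force is near zero, so I'll release, retreat and check.

```bash
python3 -m inch '[[[0,0,0,0],[0,0,0,0],[0,0,0,0],[0,0,0,0],[0,0,0,0],[0,0,0,0],[0,0,0,0],[0,0,0,0]]]' 5 | grep -E 'eef|force|width'
python3 -m inch '[[[0,0,-0.5,0],[0,0,-1.5,0],[0,0,-3,0],[0,0,-5,0],[0,0,-7,0],[0,0,-9,0],[0,0,-11,0],[0,0,-12,0]]]' | grep -E 'eef|force'
python3 -m inch '[[[0,0,0,0],[0,0,0,0],[0,0,0,0],[0,0,0,0],[0,0,0,0],[0,0,0,0],[0,0,0,0],[0,0,0,0]]]' | grep -E 'clock'
python3 -m inch '[[[0,0,0,0],[0,0,0,0],[0,0,0,0],[0,0,0,0],[0,0,0,0],[0,0,0,0],[0,0,0,0],[0,0,0,0]]]' | grep -E 'clock'
python3 d.py
python3 - <<'E'
from h import *
it=get_image('top'); cv2.imwrite('pics/t24.png',it)
p=cam('top'); b=np.array([.983,.182,0]);by=np.array([-.182,.983,0]); m=np.array([531.5,79,5])
h=cv2.cvtColor(it,cv2.COLOR_BGR2GRAY)
s=cv2.resize(h[135:245,170:345],(88,46),interpolation=cv2.INTER_AREA)
print('\n'.join(''.join(' .:-=+*#%@'[int(v)*10//256] for v in r) for r in s))
E
```

```text
eef_pos: [520.0, -444.2, 204.6]
force: [-0.3, -0.0, 0.8]
width: 49.6
gripper_force: 0.0
eef_pos: [521.2, -444.1, 328.5]
force: [-0.3, 0.8, 0.7]
gripper_force: 0.0
clock: 86.98
clock: 87.65
moving px 22 14 87.85
roller (241, 156, 21, 65)
pose [ 519.97261427 -444.21455505  324.62324449]
==================--==++++++++++++++++++++-:.......=++++=++-----------------------------
====================++++++++++++++++++++++=-:.....:=++++=++=----------------------------
===================+++++++++++++++=====++++=-::::-=+++++==++----------------------------
==================++++=+++++++++==-:::==++++=====+++++++==++-------------------------=++
==================+++++++++++==-::....-=++++++++++++++++==+++=-------------====-=++=-=++
=================++++++++===-::.......:=++++++++++++++++==+++++++=---=====+++++-=+++-=++
=================+++++===-::...........-=+++++++++++++++=-++++++++====+++++++++=-=++===+
================++++==-::..............:-++++++++++++++++-++++++++++++++++++=++=-=+++-=+
================+==-::.............:::..:=+++++++++++++++=++++++++=+++++++++++++==+++==+
=============
[... 2579 characters left out ...]
+++-......:-=++++++++++++++++++++++++++++++++++++++++++++++++++++++++++++++++
++++++++++++++=:..:-=+++++++++++++++++++++++++++++++++++++++++++++++++++++++++++++++++++
+++++++++++++++=-=++++++++++++++++++++++++++++++++++++++++++++++++++++++++++++++++++++**
+++++++++++++++++++++++++++++++++++++++++++++++++++++++++++++++++++++++++++++++++++***+*
+++++++++++++++++++++++++++++++=++++++++++++++++++++++++++++++++++++++++++++****+***+***
++++++++++++++++++++++++++++++++++++++++++++++++++++++++++++++++++++++********++++++++++
+++++++++++++++++++++++++++++++++++++++++++++++++++++++++++++++++***********++++++++++++
+++++++++++++++++++++++++++++++++++++++++++++++++++++++++++++++*****+++++***++++++++++++
```

The pieces lie in the bin, the bench is clear, and the lift weighed only the empty pan (about 5.1 N). I'll let it settle, then hand in.

```bash
python3 -m inch '[[[0,0,0,0],[0,0,0,0],[0,0,0,0],[0,0,0,0],[0,0,0,0],[0,0,0,0],[0,0,0,0],[0,0,0,0]]]' | grep -E 'clock'
python3 -m inch '[[[0,0,0,0],[0,0,0,0],[0,0,0,0],[0,0,0,0],[0,0,0,0],[0,0,0,0],[0,0,0,0],[0,0,0,0]]]' | grep -E 'clock'
python3 -m inch '[[[0,0,0,0],[0,0,0,0],[0,0,0,0],[0,0,0,0],[0,0,0,0],[0,0,0,0],[0,0,0,0],[0,0,0,0]]]' | grep -E 'clock'
python3 -m inch '[[[0,0,0,0],[0,0,0,0],[0,0,0,0],[0,0,0,0],[0,0,0,0],[0,0,0,0],[0,0,0,0],[0,0,0,0]]]' | grep -E 'clock'
python3 d.py; python3 -c "
from cell import order
print(order.finish_job())"
```

```text
clock: 88.57
clock: 89.23
clock: 89.9
clock: 90.57
moving px 1 2 90.7667
roller (241, 156, 21, 65)
pose [ 519.96824176 -444.20870463  324.60271698]
the job is handed in; nothing more can be done
None
```

I weighed all four offcuts, tipped them into the bin, hung the empty pan back on the scale at rest and handed the job in at about 91 s; one risk is that lowering the first piece (the flat bar) into the pan read 74 N at the wrist, which may break the 40 N limit if the gripper body was what touched.

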